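Shim the rocking key organiser

ROBOT

A 6-joint arm with a two-finger parallel gripper is mounted at the origin on the work surface. World frame = base frame: x ahead of the robot, y to its left, z up, the work surface at z = 0. Lengths are in m, angles in rad, forces in N, time in s.
With the tool pointing down it reaches from about 0.375 to 0.75 m from the base axis. Payload 9 kg.
Tool frame: the origin (TCP) lies midway between the tips of the shut fingers; the grasp point (between the pads) lies 19 mm behind it (hold_point_z is the distance from the TCP to the grasp point, in m); y points along the fingers, z is the direction in which the jaws open and shut, and the axes are right-handed (so a half turn about y gives the same grasp; the last joint's range is limited). The gripper opens to 85 mm and grips with 20 to 120 N. Pads are 22 mm wide; open, the fingers measure 114 mm over their backs; the gripper's body (76 mm by 85 mm) begins 54 mm behind the grasp point. The pads swing forward as they close: fully open they stand 13 mm farther back than shut.
Start: joints at [-1.393, 0.104, 0.097, 1.564, 0, 1.353], TCP at [0.231, -0.554, 0.194] pointing down, gripper open.
Joint ranges: [-2.99, 2.99], [-0.84, 1.86], [-1.1, 1.16], [-1.84, 2.11], [-1.51, 1.56], [-3.14, 3.14]. Speed limits (rad/s): [2.22, 2.22, 2.57, 3.14, 3.14, 3.14].

INTERFACE

Orientations are given as a 3x3 rotation matrix whose columns are the frame's x, y, z axes.
In Python, from station import state, camera, get_calibration, finish_job, hold_point_z gives the robot as it stands. The module is installed in compiled form; this text tells all that it offers.
- The arm moves only by the tool carry_out, never from a script. Its argument "plan" is a list that holds one entry, the list of rows, each a list of 5 numbers: the shift along the tool's x, y, z in m, then the turn about the tool's y in rad, then the gripper's target within -1 to 1 (shut at 1, half-way at 0, fully open at -1). A call has 1 to 12 rows; each row shifts and turns the pose as measured when the row begins, along the tool's axes as they then stand; what a row does not reach is not made up. A row lasts 1/8 s, in which the tool goes at most 62.5 mm and 10.7 degrees, less where a joint would pass 70% of its speed; a pose out of reach is approached as far as the arm can. A call is refused whole if a number of a shift passes 0.0625 or a number of a turn 0.188, either way. A call with a gripper value outside its range is refused whole. The fingers move at their own pace and stop on an object; "newtons" is the grip in N (left out, the last holds). Time passes only in rows, so rows that do not move let the fingers close. It gives the time, the measured TCP pose, the force and the opening at its end, in the units of the state.
- state(): the state, without advancing time (a new reading comes with each control period).
- camera(name): name is "scene" or "side" or "wrist"; returns the picture (384x512x3 uint8, red, green, blue); there is no depth.
- get_calibration(name): a dict with "fx", "fy", "cx", "cy" (pixels), "T" (4x4, takes a point from camera to world coordinates). Camera axes: x right, y up, looking along -z (the intrinsics and any distortion apply to the point x, -y, -z); pixel columns grow to the right and rows downward; lengths in m; the calibration is good to about 2 mm. The wrist camera is an equidistant fisheye: a pixel r from the principal point sees the ray r / f radians off the axis. A picture is of the moment at which its call begins: read the wrist's pose just before it. get_calibration takes no time and is no camera call; for the wrist camera it gives the pose at the moment of the call.
- finish_job(): hands the job in, once; it reports no verdict.
The state is a dict: "clock": time; "qpos": joint angles; "qd": joint speeds; "joint_torque": joint torques, N m; "eef_pos": TCP position; "orientation": TCP orientation; "ft_force": force on the tool from outside, world axes, zero at the start; "wrist_torque": the same for the moment, N m; "grip_width": finger opening in m.
Only numpy, scipy, OpenCV 4.12 (cv2) and the standard library are available. Lean on these libraries where they do the work, as an engineer would, in place of code of your own. Each camera call takes 0.05 s, during which the arm holds its last target.

TASK

The organiser on the console rocks because its near left foot has lost its pad. Slide the flat packer in under that foot until its shoulders stop gently against the skirt cheeks and leave it there, then slide the wedge in on top of it, thin end first, just until it is snug under the foot and carries it, and let go. Go by feel and never force a shim in or crank the organiser up; leave the things around it alone.

Things in the scene. Friction and masses are not known exactly. Their poses are not given: they have to be found in the camera images.
- organiser: White organiser with tilt-out bin, 150 deep (x) x 220 wide (y) x 120 mm tall. It cannot be shifted but rocks by up to 0.1 rad about its near right-far left diagonal; 5 N on the near left corner tips it, left alone it rests level. Origin: on the table under its middle; x runs in from its bin front, y to its left, z up. Underside 24 mm up; floor board 150 mm deep, box above it set back, bin handle to x = -68 mm.
- short_foot (a point): Point on the table straight under the short foot, at (-75, 90, 0) mm in the organiser's frame, same axes. The foot is a black rubber dome, 12 mm radius, whose lowest point hangs 8.5 to 16.5 mm above the table: the gap differs every time and is not reported. Wedged, it gives upward, 15 N per mm: snug is 3 to 8 N, over 12 N is forced. The space behind it is free for 100 mm.
- channel_mouth (a point): Middle, at table height, of the mouth of the channel to the short foot, 20 mm in front of the foot (organiser's -x); same axes. The channel runs along x, 38 mm wide, between two white skirt cheeks 6 mm thick and 40 mm long, lower edges 1.5 mm above the table, joined by the organiser's underside 24 mm up. Shims slide in along +x.
- carcass_top (a point): Point on the middle of the organiser's top, 120 mm above its origin; tilts with it when it rocks.
- packer_tail (a point): T-shaped brown wooden packer lying flat, 6 mm thick, 115 mm long, 30 g: a wide tail 60 long x 46 wide mm and ahead of it (+x) a tongue 55 long x 32 wide mm. This point: centre of the wide tail, half-way up, 30 mm behind the shoulders where the tongue begins. x to the tongue's tip, z up. Fully home, the shoulders touch the cheeks' front ends, this point 30 mm in front of the mouth.
- wedge_fin (a point): Dark wooden wedge, 125 long x 28 wide mm, 70 g, with an upright grip fin on its tail. Flat underside; the top rises evenly from 2 mm at the tip to 12 mm at 70 mm behind the tip, then level. Fin 26 long (x) x 12 thick (y), from 12 to 47 mm up. This point: in the fin, 32 mm above the underside, 110 mm behind the tip. x to the tip, z up. Snug takes a push of some 8 N; friction then holds it.
- packer: The same packer; origin on its underside, 35 mm ahead (+x) of the tail's centre.
- wedge: The same wedge; origin on its underside, half-way along, 47.5 mm ahead (+x) of the fin's centre.
- key_bowl: Hammered steel key bowl, 130 mm across, 45 mm high; origin under its centre. Bystander.
- glasses_case: Black sunglasses case, 65 x 160 x 42 mm; origin under its centre. Bystander.
- key_a: Loose steel key, 58 mm long, 4 mm thick, flat on the table; origin near its middle. Bystander.
- key_b: Second loose steel key, the same. Bystander.
- whistle: Yellow plastic whistle, 45 x 18 x 20 mm; origin under its middle. Bystander.
- tape_roll: Round cardboard-brown roll, 60 mm across, 20 mm high; origin under its centre. Bystander.
There are look-alikes about, which are no part of the job. Of the things that look like the packer, take the one that is farthest from the robot's base at the start. Of the things shaped like the wedge, the dark wooden one is meant.

How it is judged:
By the outcome, as a careful person would: the job done as asked, in the order asked, and still so for the second after the job is handed in, with the robot touching nothing.
It also fails if it takes over 72 s, if anything falls off the work surface, if the arm or the gripper's body presses on something with over 40 N, if the wrist force passes 120 N, or if a joint passes its speed limit or range.

## Working session

There is one attempt and no reset: what is moved stays moved. The work goes in short steps, Python scripts to look and compute and a tool call to move; the robot and the scene stay as the last step left them, time stands still between calls to the robot, and variables do not carry over. Pictures are saved under pics/ and viewed, and the job is handed in when it is done.

Besides the shell and the picture viewer there is one more tool, called after ">>>" as a command line: name --argument value ..., lists and objects as JSON in quotes. carry_out: Moves the arm, as the interface text tells. Its arguments: {"type":"object","properties":{"plan":{"type":"array","items":{"type":"array","items":{"type":"array","items":{"type":"number"}}}},"newtons":{"type":"number"}},"required":["plan"]}

```bash
mkdir -p pics; ls; python3 - <<'E'
from station import *
import cv2, numpy as np
s=state(); print({k:np.round(v,3).tolist() for k,v in s.items()}, hold_point_z)
for n in ("scene","side","wrist"):
    c=get_calibration(n); print(n,{k:np.round(v,4).tolist() for k,v in c.items()})
    im=camera(n); cv2.imwrite(f"pics/{n}0.png",im[:,:,::-1])
E
```

```text
pics
{'clock': 0.0, 'qpos': [-1.393, 0.105, 0.096, 1.564, -0.0, 1.353], 'qd': [-0.001, 0.0, 0.0, 0.001, 0.001, 0.0], 'joint_torque': [0.005, -55.693, 50.364, 0.017, -0.0, -0.0], 'eef_pos': [0.231, -0.553, 0.193], 'orientation': [[-0.923, -0.0, 0.386], [-0.386, 0.001, -0.923], [-0.0, -1.0, -0.001]], 'ft_force': [-1.198, -1.052, -0.887], 'wrist_torque': [-0.001, -0.023, 0.027], 'grip_width': 0.085} 0.0187
scene {'fx': 397.0464, 'fy': 397.0464, 'cx': 258.6677, 'cy': 196.6644, 'T': [[-0.608, -0.4633, 0.6447, 1.146], [0.7936, -0.3764, 0.478, 0.4741], [0.0212, 0.8023, 0.5965, 0.7341], [0.0, 0.0, 0.0, 1.0]]}
side {'fx': 436.8419, 'fy': 436.8419, 'cx': 258.6914, 'cy': 187.4934, 'T': [[-0.7795, 0.4483, -0.4376, -0.1831], [-0.6263, -0.5714, 0.5303, 0.7319], [-0.0123, 0.6874, 0.7262, 1.2076], [0.0, 0.0, 0.0, 1.0]]}
wrist {'fx': 297.3186, 'fy': 297.3186, 'cx': 259.8232, 'cy': 188.9478, 'T': [[0.3859, 0.8802, 0.2764, 0.3012], [-0.9225, 0.3682, 0.1154, -0.5233], [-0.0002, -0.2995, 0.9541, 0.3729], [0.0, 0.0, 0.0, 1.0]]}
```

View pics/scene0.png

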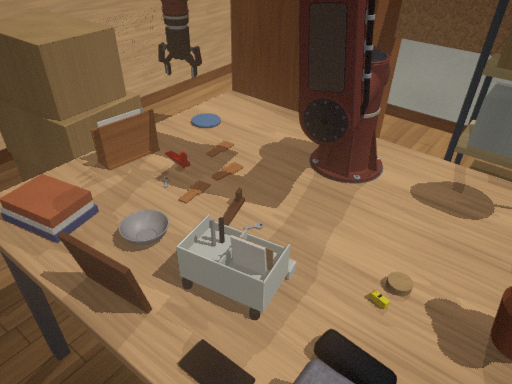

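View pics/side0.png

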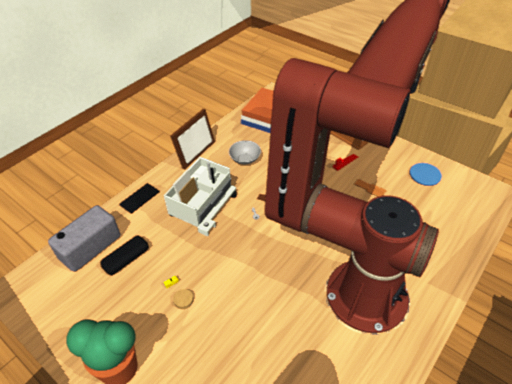

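View pics/wrist0.png

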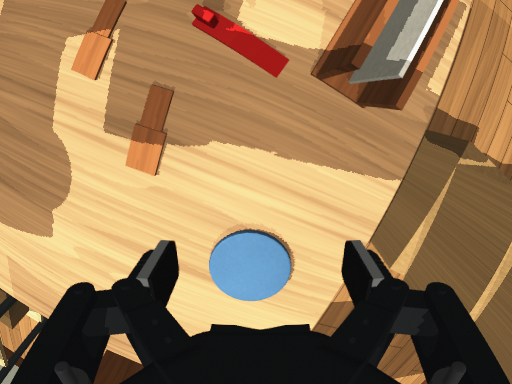

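```bash
cat > h.py <<'E'
from station import *
import cv2, numpy as np, time
def ray(n,u,v,c=None):
    c=c or get_calibration(n); x=(u-c['cx'])/c['fx']; y=(v-c['cy'])/c['fy']
    if n=='wrist':
        r=np.hypot(x,y); s=np.sin(r)/r if r>1e-9 else 1; d=np.array([x*s,-y*s,-np.cos(r)])
    else: d=np.array([x,-y,-1.])
    T=np.array(c['T']); return T[:3,3],T[:3,:3]@d
def pt(n,u,v,z=0,c=None):
    o,d=ray(n,u,v,c); return o+d*(z-o[2])/d[2]
def proj(n,p,c=None):
    c=c or get_calibration(n); T=np.array(c['T']); q=T[:3,:3].T@(np.array(p)-T[:3,3])
    x,y,z=q[0],-q[1],-q[2]
    if n=='wrist':
        r=np.hypot(x,y); th=np.arctan2(r,z); return np.array([c['cx']+c['fx']*x/r*th,c['cy']+c['fy']*y/r*th])
    return np.array([c['cx']+c['fx']*x/z,c['cy']+c['fy']*y/z])
def crop(im,x0,y0,w,h,k,fn):
    o=cv2.resize(im[y0:y0+h,x0:x0+w],None,fx=k,fy=k,interpolation=cv2.INTER_CUBIC); cv2.imwrite(fn,o[:,:,::-1] if o.ndim==3 else o)
def st():
    s=state(); print({k:np.round(s[k],4).tolist() for k in ('clock','eef_pos','orientation','ft_force','wrist_torque','grip_width','qpos')}); return s
E
python3 - <<'E'
from h import *
im=cv2.imread('pics/scene0.png')[:,:,::-1]
crop(im,130,110,190,140,4,'pics/sc0a.png'); crop(im,170,180,150,140,4,'pics/sc0b.png')
im=cv2.imread('pics/side0.png')[:,:,::-1]
crop(im,140,140,150,120,5,'pics/sd0a.png')
E
```

```text
(no output)
```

View pics/sc0a.png

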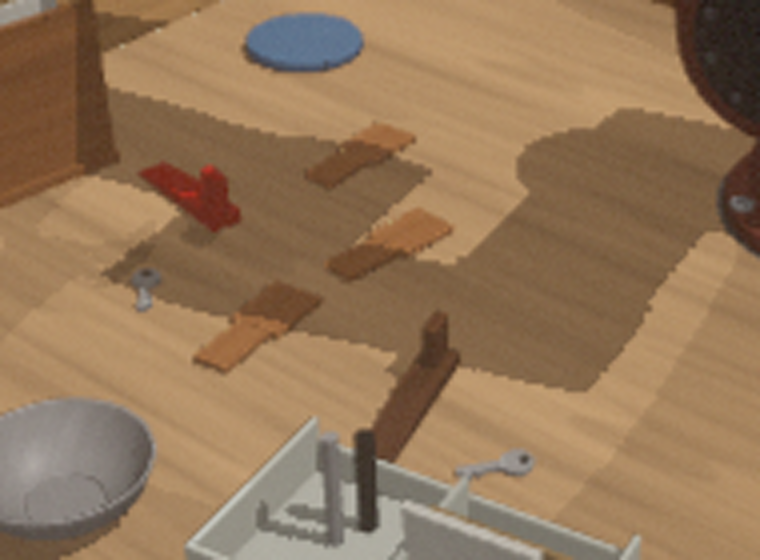

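View pics/sc0b.png

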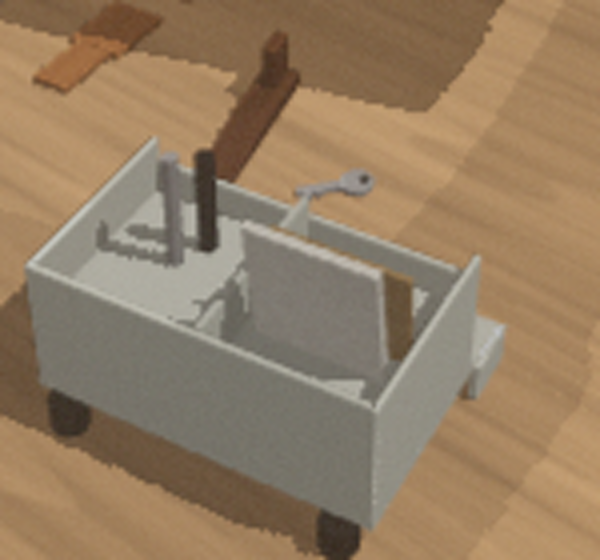

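View pics/sd0a.png

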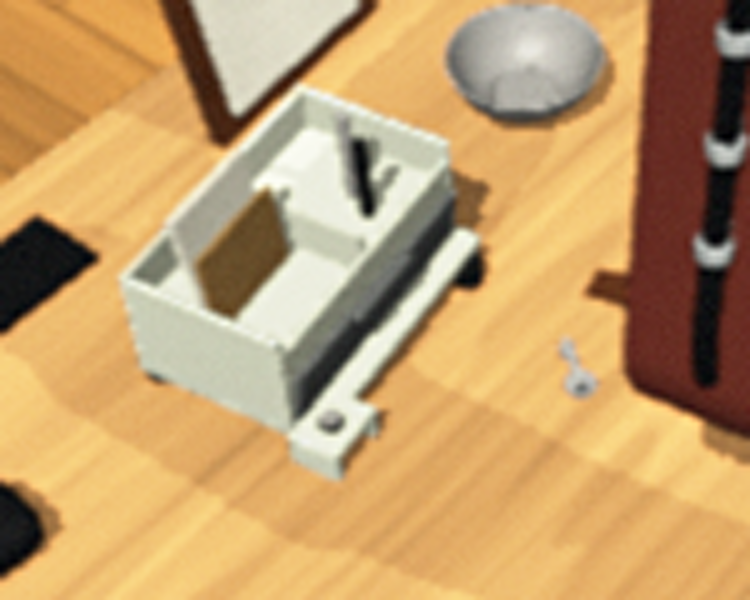

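```bash
python3 - <<'E'
from h import *
def S(x,y): return 130+x/4,110+y/4
for nm,ts in dict(A=[(210,362),(300,295)],B=[(345,265),(435,225)],C=[(325,175),(395,135)]).items():
    for t in ts: p=pt('scene',*S(*t),0.006); print(nm,np.round(p,3),np.hypot(*p[:2]).round(3))
def F(x,y): return 170+x/4,180+y/4
for nm,t,z in [('wedge tail l',(265,72),.012),('tail r',(299,75),.012),('fin top',(275,35),.047),('keyb',(335,187),.003)]:
    print(nm,np.round(pt('scene',*F(*t),z),3))
print('whistle',pt('scene',379,299,.01),'tape',pt('scene',399,285,.01),'case',pt('scene',355,358,.03))
print('keya',pt('scene',166,182,.003))
print('side')
def D(x,y): return 140+x/5,140+y/5
for nm,t,z in [('bracket TL',(292,436),.03),('bracket outer bottom',(337,478),.0015),('bracket front inner',(375,405),.024),('right end shelf',(465,235),.03),('hole',(333,420),.03),('box fl top',(290,350),.12),('box fr top',(450,150),.12),('box bl',(125,280),.12)]:
    print(nm,np.round(pt('side',*D(*t),z),3))
for nm,t,z in [('box near right',(155,140),.12),('near left',(475,262),.12),('far left',(378,405),.12),('far right',(32,265),.12)]:
    print('sc',nm,np.round(pt('scene',*F(*t),z),3))
E
```

```text
A [ 0.519 -0.276  0.006] 0.588
A [ 0.412 -0.285  0.006] 0.501
B [ 0.358 -0.286  0.006] 0.458
B [ 0.264 -0.268  0.006] 0.376
C [ 0.262 -0.398  0.006] 0.476
C [ 0.167 -0.397  0.006] 0.431
wedge tail l [ 0.414 -0.153  0.012]
tail r [ 0.401 -0.131  0.012]
fin top [ 0.409 -0.147  0.047]
keyb [ 0.477 -0.037  0.003]
whistle [0.50127229 0.34643828 0.01      ] tape [0.43230666 0.36675194 0.01      ] case [0.68247773 0.37237035 0.03      ]
keya [ 0.48129747 -0.39165453  0.003     ]
side
bracket TL [0.572 0.145 0.03 ]
bracket outer bottom [0.54  0.138 0.002]
bracket front inner [0.549 0.087 0.024]
right end shelf [ 0.603 -0.071  0.03 ]
hole [0.559 0.118 0.03 ]
box fl top [0.565 0.14  0.12 ]
box fr top [ 0.607 -0.066  0.12 ]
box bl [0.697 0.164 0.12 ]
sc box near right [ 0.618 -0.067  0.12 ]
sc near left [0.585 0.145 0.12 ]
sc far left [0.702 0.165 0.12 ]
sc far right [ 0.74  -0.045  0.12 ]
```

>>> carry_out --plan '[[[-0.03, 0, -0.02, 0.098, -1], [-0.03, 0, -0.02, 0.098, -1], [-0.04, 0, -0.038, 0, -1], [-0.04, 0, -0.038, 0, -1], [-0.04, 0, -0.038, 0, -1], [-0.04, 0, -0.038, 0, -1], [-0.02, 0, -0.03, 0, -1]]]' --newtons 30

```text
clock: 1.02
eef_pos: [0.4193, -0.2754, 0.1908]
orientation: [[-0.982, -0.001, 0.187], [-0.187, 0.004, -0.982], [0.0, -1.0, -0.004]]
ft_force: [-0.0, -0.3, -0.3]
grip_width: 0.0854
```

```bash
python3 - <<'E'
from h import *
st(); c=get_calibration('wrist'); im=camera('wrist'); np.save('c1.npy',c,allow_pickle=True)
cv2.imwrite('pics/w1.png',cv2.resize(im,None,fx=1.5,fy=1.5,interpolation=cv2.INTER_CUBIC)[:,:,::-1]); st()
E
```

```text
{'clock': 1.025, 'eef_pos': [0.4193, -0.2754, 0.1908], 'orientation': [[-0.9824, -0.0011, 0.1866], [-0.1866, 0.0041, -0.9824], [0.0003, -1.0, -0.0042]], 'ft_force': [-0.0473, -0.3483, -0.2647], 'wrist_torque': [-0.0301, -0.002, 0.0333], 'grip_width': 0.0854, 'qpos': [-0.8439, -0.1922, -0.1964, 1.5704, 0.0019, 2.11]}
{'clock': 1.075, 'eef_pos': [0.4202, -0.2723, 0.1911], 'orientation': [[-0.9821, -0.0006, 0.1884], [-0.1884, 0.0057, -0.9821], [-0.0005, -1.0, -0.0057]], 'ft_force': [2.7126, 2.1841, 0.8378], 'wrist_torque': [0.1007, -0.1537, -0.0163], 'grip_width': 0.0854, 'qpos': [-0.8392, -0.1944, -0.1978, 1.572, 0.0034, 2.1129]}
```

View pics/w1.png

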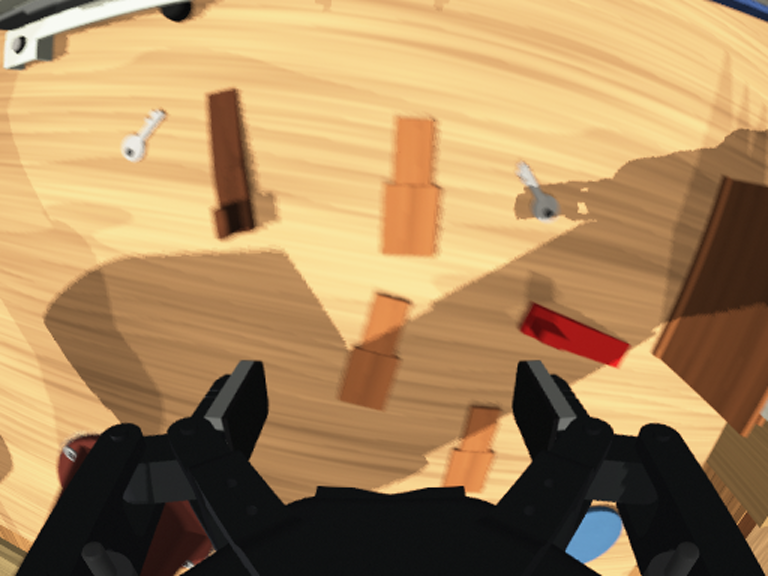

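The wrist view shows packer-like pieces at (410,185) [farthest], (377,350), (472,447). The dark wedge is at (230,165) and the red look-alike at (575,335). The keys are at (145,135) and (538,190), and the organiser's channel bracket is at (25,45).

```bash
python3 - <<'E'
from h import *
c=np.load('c1.npy',allow_pickle=True).item()
im=cv2.imread('pics/w1.png')[:,:,::-1]
crop(im,180,70,300,200,2.6,'pics/w1a.png'); crop(im,0,0,250,180,3,'pics/w1b.png')
P=lambda u,v,z: pt('wrist',u/1.5,v/1.5,z,c)
for nm,(u,v),z in [('tailFL',(384,184),.006),('tailFR',(440,184),.006),('tailBR',(437,255),.006),('tailBL',(381,253),.006),('tipL',(397,117),.006),('tipR',(436,119),.006),('B tailBR',(383,409),.006),('B tip',(394,298),.006)]:
    p=P(u,v,z);print(nm,np.round(p,4),np.hypot(*p[:2]).round(3))
E
```

```text
tailFL [ 0.4636 -0.2611  0.006 ] 0.532
tailFR [ 0.4725 -0.3059  0.006 ] 0.563
tailBR [ 0.4133 -0.316   0.006 ] 0.52
tailBL [ 0.4061 -0.2693  0.006 ] 0.487
tipL [ 0.5195 -0.2611  0.006 ] 0.581
tipR [ 0.5242 -0.2922  0.006 ] 0.6
B tailBR [ 0.2546 -0.299   0.006 ] 0.393
B tip [ 0.3688 -0.2876  0.006 ] 0.468
```

View pics/w1a.png

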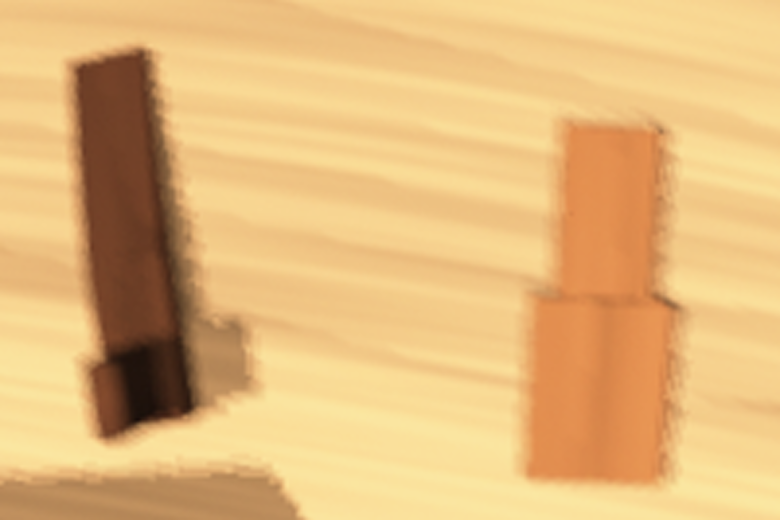

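View pics/w1b.png

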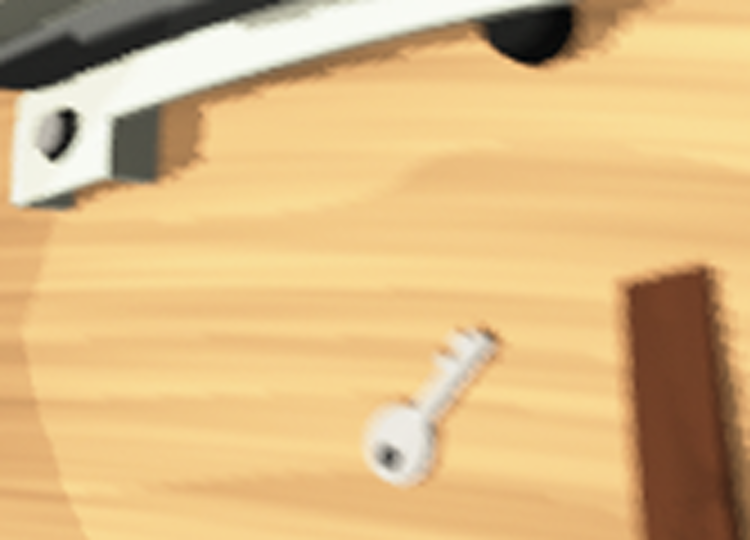

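>>> carry_out --plan '[[[-0.0147, 0.04, 0.0191, 0.04, -0.36], [0, 0.05, 0, 0, -0.36], [0, 0.045, 0, 0, -0.36], [0, 0, 0, 0, -0.36]]]'

```text
clock: 1.58
eef_pos: [0.4397, -0.2869, 0.0532]
orientation: [[-0.989, 0.001, 0.151], [-0.151, 0.004, -0.989], [-0.001, -1.0, -0.004]]
ft_force: [-0.4, 0.3, 0.0]
grip_width: 0.0584
```

```bash
python3 - <<'E'
from h import *
st(); c=get_calibration('wrist'); im=camera('wrist'); np.save('c2.npy',c,allow_pickle=True)
cv2.imwrite('pics/w2.png',cv2.resize(im,None,fx=1.5,fy=1.5,interpolation=cv2.INTER_CUBIC)[:,:,::-1])
E
```

```text
{'clock': 1.575, 'eef_pos': [0.4397, -0.2869, 0.0532], 'orientation': [[-0.9885, 0.0005, 0.1511], [-0.1511, 0.0043, -0.9885], [-0.0012, -1.0, -0.0042]], 'ft_force': [-0.4298, 0.3043, 0.0125], 'wrist_torque': [-0.0068, 0.0279, -0.031], 'grip_width': 0.0584, 'qpos': [-0.8299, -0.0998, -0.3623, 1.3111, 0.0033, 2.1601]}
```

View pics/w2.png

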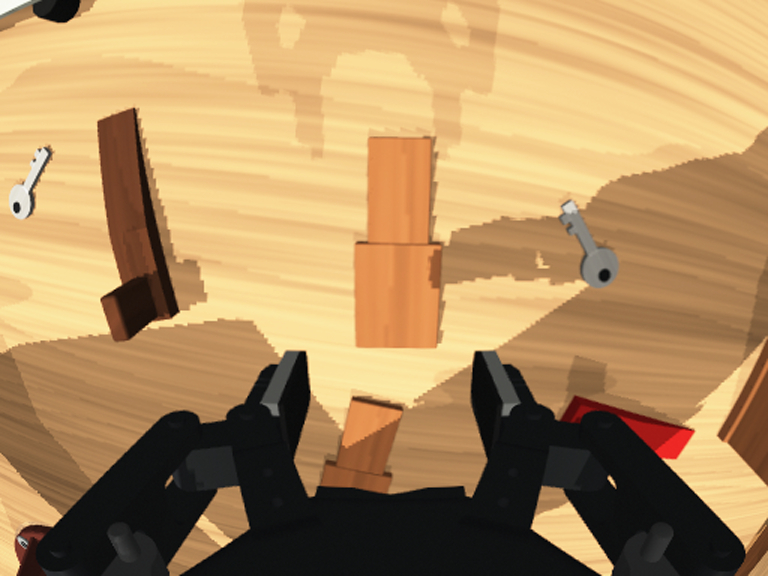

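```bash
python3 - <<'E'
from h import *
c=np.load('c2.npy',allow_pickle=True).item()
P=lambda u,v,z: pt('wrist',u/1.5,v/1.5,z,c)
Q=[P(u,v,.006) for u,v in [(356,241),(441,243),(437,347),(356,346),(369,138),(431,138)]]
print(np.round(Q,4)); print('centre',np.mean(Q[:4],0),'sizes',[np.linalg.norm(Q[a]-Q[b]).round(4) for a,b in [(0,1),(1,2),(2,3),(3,0),(4,5)]])
d=(Q[4]+Q[5])-(Q[2]+Q[3]); print('yaw',np.arctan2(d[1],d[0]), np.linalg.norm(d)/2)
# wedge
W=[P(97,120,.002),P(135,108,.002),P(178,312,.012),P(123,341,.047),P(102,300,.047),P(153,276,.047)]
print(np.round(W,4))
E
```

```text
[[ 0.4643 -0.2647  0.006 ]
 [ 0.4701 -0.3087  0.006 ]
 [ 0.411  -0.3176  0.006 ]
 [ 0.4047 -0.2724  0.006 ]
 [ 0.518  -0.2637  0.006 ]
 [ 0.5229 -0.2944  0.006 ]]
centre [ 0.43754013 -0.2908446   0.006     ] sizes [np.float64(0.0444), np.float64(0.0597), np.float64(0.0457), np.float64(0.0601), np.float64(0.0311)]
yaw 0.14042385113125622 0.11368457367657701
[[ 0.5168 -0.0989  0.002 ]
 [ 0.5241 -0.1268  0.002 ]
 [ 0.4103 -0.1672  0.012 ]
 [ 0.4039 -0.1496  0.047 ]
 [ 0.4251 -0.1375  0.047 ]
 [ 0.4431 -0.1704  0.047 ]]
```

>>> carry_out --plan '[[[0.0028, 0.03, 0.0037, 0.011, -0.36], [0, 0.016, 0, 0, -0.36], [0, 0.003, 0, 0, -0.36], [0, 0.002, 0, 0, -0.36]]]'

```text
clock: 2.12
eef_pos: [0.4426, -0.2969, 0.0125]
orientation: [[-0.99, 0.011, 0.14], [-0.14, -0.007, -0.99], [-0.009, -1.0, 0.008]]
ft_force: [-0.2, -0.1, 0.0]
grip_width: 0.0577
```

>>> carry_out --plan '[[[0, 0, 0, 0, -0.36]]]'

```text
clock: 2.25
eef_pos: [0.4431, -0.2973, 0.0134]
orientation: [[-0.99, 0.011, 0.14], [-0.14, -0.007, -0.99], [-0.01, -1.0, 0.009]]
ft_force: [0.1, 0.0, -0.4]
grip_width: 0.058
```

```bash
python3 - <<'E'
from h import *
s=st(); print(s['joint_torque'],s['qd'])
E
```

```text
{'clock': 2.25, 'eef_pos': [0.4431, -0.2973, 0.0134], 'orientation': [[-0.9901, 0.0113, 0.1401], [-0.1402, -0.0075, -0.9901], [-0.0101, -0.9999, 0.009]], 'ft_force': [0.0783, 0.0062, -0.4013], 'wrist_torque': [-0.0282, 0.0347, 0.0407], 'grip_width': 0.058, 'qpos': [-0.8386, -0.0695, -0.4075, 1.2197, 0.0034, 2.1624]}
[-5.18811378e-02 -4.52562439e+01  4.88217187e+01 -2.04397137e-01
  1.10500288e-02 -2.09460404e-04] [ 0.00211628 -0.00755765  0.01251833  0.00679197 -0.00042891  0.00015069]
```

>>> carry_out --plan '[[[-0.006, 0.003, -0.005, 0, -0.36], [0, 0, 0, 0, -0.36]]]'

```text
clock: 2.5
eef_pos: [0.4492, -0.2915, 0.0113]
orientation: [[-0.99, 0.012, 0.14], [-0.14, -0.008, -0.99], [-0.011, -1.0, 0.01]]
ft_force: [-0.1, 0.6, -0.0]
grip_width: 0.058
```

```bash
python3 - <<'E'
from h import *
s=st(); print(s['joint_torque'],s['qd'])
E
```

```text
{'clock': 2.5, 'eef_pos': [0.4492, -0.2915, 0.0113], 'orientation': [[-0.99, 0.0123, 0.1402], [-0.1403, -0.0084, -0.9901], [-0.011, -0.9999, 0.01]], 'ft_force': [-0.0675, 0.571, -0.0443], 'wrist_torque': [0.0228, 0.0331, -0.0899], 'grip_width': 0.058, 'qpos': [-0.8221, -0.0637, -0.406, 1.214, 0.0033, 2.1787]}
[  0.18778117 -45.83460331  49.14339066  -0.24608798   0.0567877
   0.10539962] [-0.00681967 -0.00545966  0.00837916  0.00131904 -0.00169403 -0.00519888]
```

>>> carry_out --plan '[[[0.0115, 0, -0.002, 0, -0.36], [0, 0.003, 0, 0, -0.36], [0, 0.003, 0, 0, -0.36]]]'

```text
clock: 2.88
eef_pos: [0.4368, -0.2911, 0.005]
orientation: [[-0.99, 0.012, 0.14], [-0.141, -0.009, -0.99], [-0.011, -1.0, 0.01]]
ft_force: [0.8, -0.3, -0.3]
grip_width: 0.058
```

>>> carry_out --plan '[[[0, 0.002, 0, 0, -0.36], [0, 0.002, 0, 0, -0.36], [0, 0.002, 0, 0, -0.36]]]'

```text
clock: 3.25
eef_pos: [0.4368, -0.2911, -0.0017]
orientation: [[-0.99, 0.012, 0.14], [-0.14, -0.008, -0.99], [-0.011, -1.0, 0.01]]
ft_force: [0.9, -0.6, -0.7]
grip_width: 0.0582
```

>>> carry_out --plan '[[[0, 0.0012, 0, 0, -0.36], [0, 0.0012, 0, 0, -0.36]]]'

```text
clock: 3.5
eef_pos: [0.4368, -0.2911, -0.0044]
orientation: [[-0.99, 0.012, 0.14], [-0.14, -0.008, -0.99], [-0.011, -1.0, 0.01]]
ft_force: [0.7, -0.2, 0.3]
grip_width: 0.0581
```

```bash
python3 - <<'E'
from h import *
st(); im=camera('wrist')
cv2.imwrite('pics/w3.png',cv2.resize(im,None,fx=1.5,fy=1.5,interpolation=cv2.INTER_CUBIC)[:,:,::-1])
E
```

```text
{'clock': 3.5, 'eef_pos': [0.4368, -0.2911, -0.0044], 'orientation': [[-0.99, 0.0121, 0.1403], [-0.1404, -0.0083, -0.9901], [-0.0108, -0.9999, 0.0099]], 'ft_force': [0.7403, -0.1883, 0.3404], 'wrist_torque': [-0.0079, -0.0205, -0.0401], 'grip_width': 0.0581, 'qpos': [-0.8397, -0.0831, -0.4539, 1.1858, 0.0035, 2.1611]}
```

View pics/w3.png

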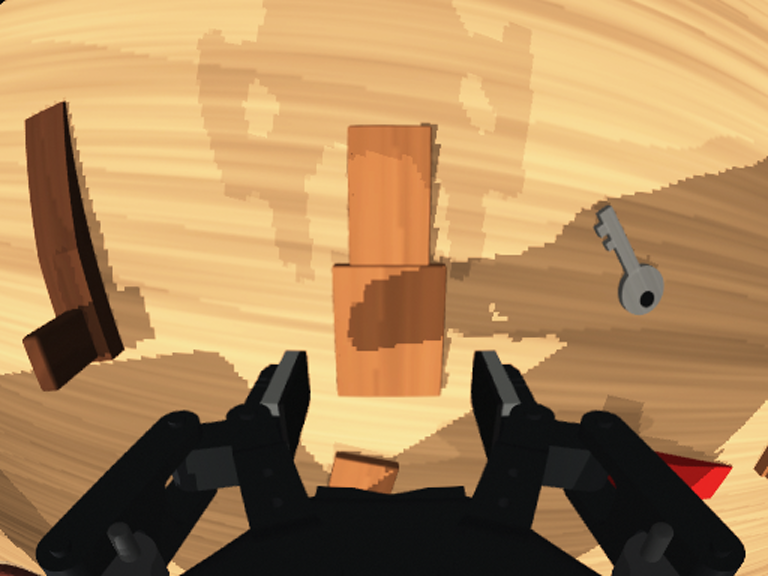

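```bash
python3 - <<'E'
from h import *
s=state();R=np.array(s['orientation']);p=np.array(s['eef_pos']);c=get_calibration('wrist')
for b in (0,.004,.008,.012,.019):
  print(b,[ (proj('wrist',p-R[:,1]*b+R[:,2]*z+R[:,0]*x,c)*1.5).round(0).tolist() for z in(-.029,.029) for x in (-.011,.011)])
for z in (0,.006,.012,.02): print(z, pt('wrist',302/1.5,352/1.5,z,c).round(4), pt('wrist',475/1.5,352/1.5,z,c).round(4))
E
```

```text
0 [[324.0, 302.0], [326.0, 348.0], [458.0, 302.0], [455.0, 348.0]]
0.004 [[322.0, 305.0], [325.0, 352.0], [459.0, 305.0], [457.0, 352.0]]
0.008 [[321.0, 308.0], [324.0, 356.0], [461.0, 308.0], [458.0, 356.0]]
0.012 [[320.0, 312.0], [323.0, 360.0], [462.0, 312.0], [459.0, 360.0]]
0.019 [[317.0, 318.0], [320.0, 368.0], [465.0, 318.0], [462.0, 368.0]]
0 [ 0.4205 -0.2537  0.    ] [ 0.4309 -0.3295  0.    ]
0.006 [ 0.4236 -0.2545  0.006 ] [ 0.4336 -0.3277  0.006 ]
0.012 [ 0.4266 -0.2553  0.012 ] [ 0.4363 -0.326   0.012 ]
0.02 [ 0.4306 -0.2564  0.02  ] [ 0.4399 -0.3237  0.02  ]
```

```bash
python3 - <<'E'
from h import *
im=camera('scene'); s=state(); print(proj('scene',s['eef_pos']))
crop(im,140,120,120,90,6.5,'pics/sc3.png')
E
```

```text
[198.45234776 189.10125983]
```

View pics/sc3.png

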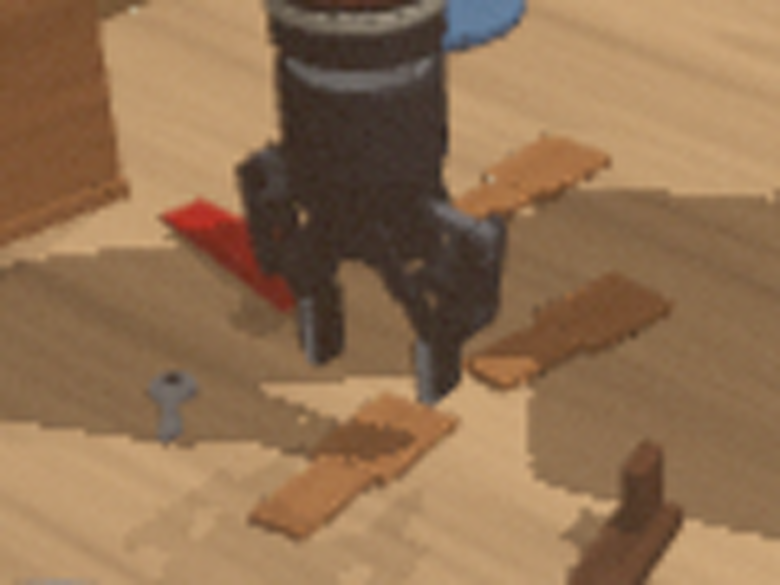

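```bash
python3 - <<'E'
from h import *
s=state();R=np.array(s['orientation']);p=np.array(s['eef_pos']);c=get_calibration('wrist')
def tri(a,b):
    A=[];B=[]
    M=np.zeros((3,3));v=np.zeros(3)
    for o,d in (a,b):
        d=d/np.linalg.norm(d);Q=np.eye(3)-np.outer(d,d);M+=Q;v+=Q@o
    x=np.linalg.solve(M,v);return x
for (a,b) in [((296,352),(206.5,181.5)),((485,352),(188.9,175.7))]: # wrist left is +y
    for pr in [((188.9,175.7)),((206.5,181.5))]:
        x=tri(ray('wrist',a[0]/1.5,a[1]/1.5,c),ray('scene',*pr)); print(a,pr,x.round(4),(R.T@(x-p)).round(4), (proj('scene',x)-pr).round(1))
print(c['T'][:3,3]-p, R.T@(c['T'][:3,3]-p))
E
```

```text
(296, 352) (188.9, 175.7) [ 0.4768 -0.269   0.086 ] [-0.0437 -0.0901 -0.0153] [ 3.2 -2.6]
(296, 352) (206.5, 181.5) [ 0.4366 -0.2557  0.0382] [-0.0053 -0.0429 -0.0346] [-0.7  0.5]
(485, 352) (188.9, 175.7) [ 0.447  -0.3209  0.0388] [-0.0064 -0.0428  0.0314] [-0.6  0.2]
(485, 352) (206.5, 181.5) [ 0.4027 -0.3241 -0.0152] [0.0385 0.0107 0.0278] [-7.7  1.9]
[0.0728754  0.01284777 0.18068533] [-0.07588496 -0.17990001 -0.00073348]
```

The triangulated fingertips sit about 40 mm above the table while the reported TCP is at −4 mm, so the reported TCP doesn't match the visible tips. I'll descend by feel in small steps.

>>> carry_out --plan '[[[0, 0.004, 0, 0, -0.36], [0, 0.004, 0, 0, -0.36], [0, 0.004, 0, 0, -0.36]]]'

```text
clock: 3.98
eef_pos: [0.4371, -0.2914, -0.0169]
orientation: [[-0.99, 0.012, 0.14], [-0.14, -0.009, -0.99], [-0.011, -1.0, 0.01]]
ft_force: [-0.3, -0.3, 0.1]
grip_width: 0.0581
```

```bash
python3 - <<'E'
from h import *
im=camera('scene'); s=st(); print(proj('scene',s['eef_pos']))
crop(im,140,120,120,90,6.5,'pics/sc4.png')
E
```

```text
{'clock': 4.025, 'eef_pos': [0.4368, -0.2911, -0.0175], 'orientation': [[-0.99, 0.0119, 0.1403], [-0.1404, -0.008, -0.9901], [-0.0106, -0.9999, 0.0096]], 'ft_force': [1.4083, 0.3356, -0.5954], 'wrist_torque': [0.034, 0.0567, 0.0842], 'grip_width': 0.058, 'qpos': [-0.8396, -0.0703, -0.4665, 1.1607, 0.0035, 2.1612]}
[198.72146488 192.43805021]
```

View pics/sc4.png

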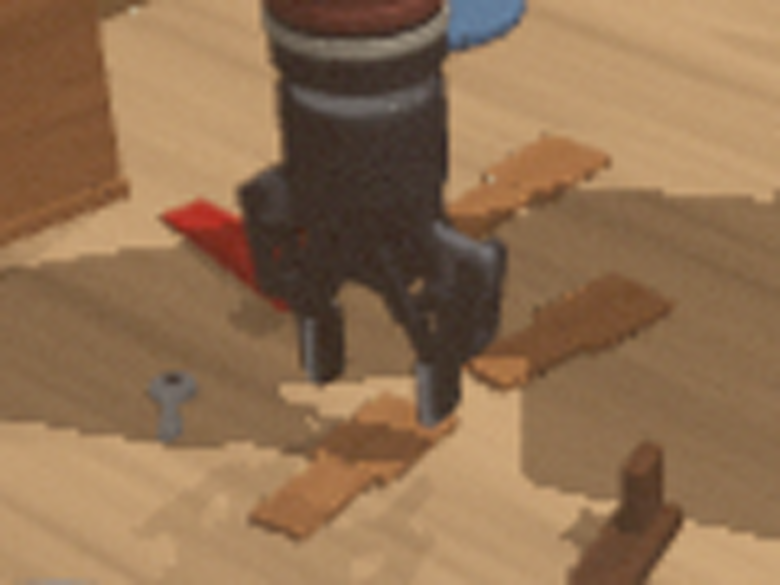

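>>> carry_out --plan '[[[0, 0.005, 0, 0, -0.36], [0, 0.005, 0, 0, -0.36], [0, 0.004, 0, 0, -0.36]]]'

```text
clock: 4.4
eef_pos: [0.437, -0.2912, -0.0325]
orientation: [[-0.99, 0.012, 0.14], [-0.14, -0.008, -0.99], [-0.011, -1.0, 0.01]]
ft_force: [-1.2, 1.0, -0.2]
grip_width: 0.0577
```

```bash
python3 - <<'E'
from h import *
im=camera('scene'); s=st(); iw=camera('wrist')
crop(im,140,120,120,90,6.5,'pics/sc5.png')
cv2.imwrite('pics/w5.png',cv2.resize(iw,None,fx=1.5,fy=1.5,interpolation=cv2.INTER_CUBIC)[:,:,::-1])
E
```

```text
{'clock': 4.45, 'eef_pos': [0.4367, -0.2909, -0.033], 'orientation': [[-0.99, 0.0114, 0.1403], [-0.1404, -0.0074, -0.9901], [-0.0102, -0.9999, 0.0089]], 'ft_force': [0.026, 0.4262, -1.1129], 'wrist_torque': [0.0766, 0.0402, 0.0089], 'grip_width': 0.0583, 'qpos': [-0.8395, -0.0536, -0.4803, 1.131, 0.0035, 2.1613]}
```

View pics/sc5.png

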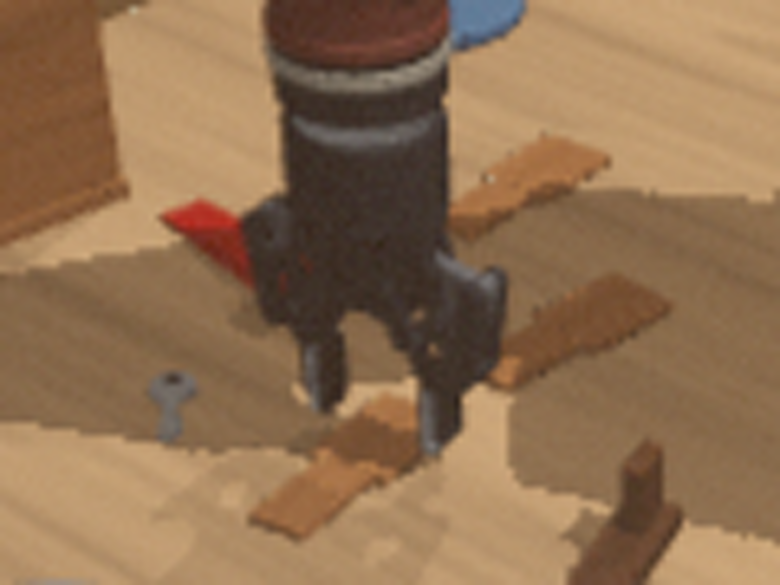

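View pics/w5.png

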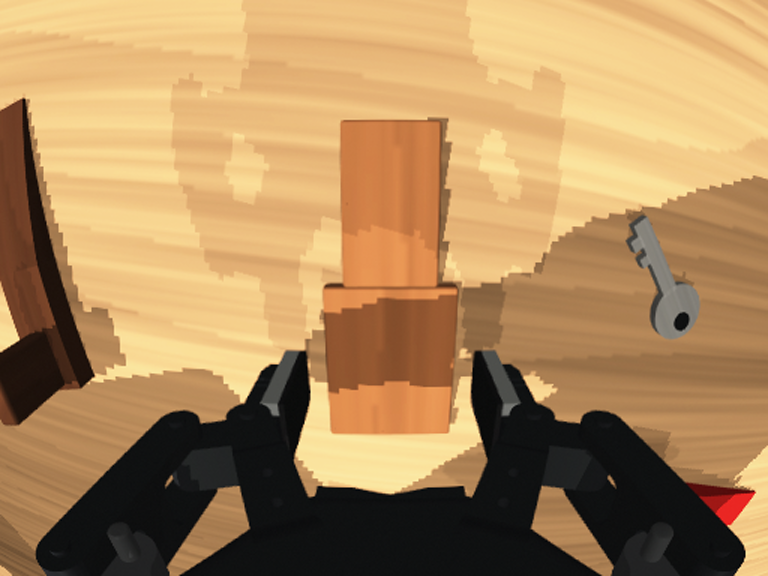

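>>> carry_out --plan '[[[0, 0.0015, 0, 0, -0.36], [0, 0.0015, 0, 0, -0.36], [0, 0.0015, 0, 0, -0.36]]]'

```text
clock: 4.88
eef_pos: [0.437, -0.2912, -0.0371]
orientation: [[-0.99, 0.012, 0.14], [-0.14, -0.008, -0.99], [-0.011, -1.0, 0.01]]
ft_force: [0.8, 0.3, 0.2]
grip_width: 0.0582
```

>>> carry_out --plan '[[[0, 0.0015, 0, 0, -0.36], [0, 0, 0, 0, -0.36]]]'

```text
clock: 5.12
eef_pos: [0.437, -0.2912, -0.0387]
orientation: [[-0.99, 0.012, 0.14], [-0.14, -0.008, -0.99], [-0.011, -1.0, 0.009]]
ft_force: [-0.1, 0.6, 0.2]
grip_width: 0.0582
```

>>> carry_out --plan '[[[0, 0.0012, 0, 0, -0.36], [0, 0.0012, 0, 0, -0.36]]]'

```text
clock: 5.38
eef_pos: [0.4372, -0.2913, -0.0411]
orientation: [[-0.99, 0.012, 0.14], [-0.14, -0.008, -0.99], [-0.011, -1.0, 0.01]]
ft_force: [-0.1, 0.1, 0.7]
grip_width: 0.0582
```

>>> carry_out --plan '[[[0, 0.0012, 0, 0, -0.36], [0, 0, 0, 0, -0.36]]]'

```text
clock: 5.62
eef_pos: [0.4372, -0.2914, -0.0418]
orientation: [[-0.99, 0.012, 0.14], [-0.141, -0.008, -0.99], [-0.011, -1.0, 0.01]]
ft_force: [-0.6, 0.8, 1.4]
grip_width: 0.0583
```

>>> carry_out --plan '[[[0, 0.0012, 0, 0, -0.36]]]'

```text
clock: 5.75
eef_pos: [0.4373, -0.2914, -0.042]
orientation: [[-0.99, 0.012, 0.141], [-0.141, -0.008, -0.99], [-0.011, -1.0, 0.01]]
ft_force: [-6.4, 5.5, 20.9]
grip_width: 0.0583
```

>>> carry_out --plan '[[[0, -0.003, 0, 0, -0.36], [0, 0, 0, 0, 0.2], [0, 0, 0, 0, 0.2], [0, 0, 0, 0, 0.2], [0, 0, 0, 0, 0.2]]]' --newtons 30

```text
clock: 6.38
eef_pos: [0.4376, -0.2917, -0.0384]
orientation: [[-0.99, 0.013, 0.141], [-0.141, -0.009, -0.99], [-0.011, -1.0, 0.011]]
ft_force: [-0.8, 2.6, 3.7]
grip_width: 0.0447
```

>>> carry_out --plan '[[[0, -0.01, 0, 0, 0.2], [0, -0.045, 0, 0, 0.2], [0, -0.04, 0, 0, 0.2], [-0.004, 0, -0.054, 0, 0.2], [-0.004, 0, -0.054, 0, 0.2], [-0.004, 0, -0.054, 0, 0.2], [-0.004, 0, -0.054, 0, 0.2], [-0.004, 0, -0.054, 0, 0.2], [-0.004, 0, -0.054, 0, 0.2], [-0.004, 0, -0.054, -0.04, 0.2], [0, 0, 0, 0, 0.2]]]'

```text
clock: 7.75
eef_pos: [0.4115, 0.0977, 0.0608]
orientation: [[-0.984, 0.02, 0.179], [-0.179, -0.01, -0.984], [-0.018, -1.0, 0.014]]
ft_force: [-0.2, -0.6, -0.5]
grip_width: 0.0448
```

```bash
python3 - <<'E'
from h import *
st(); c=get_calibration('wrist'); im=camera('wrist'); np.save('c6.npy',c,allow_pickle=True); s=state()
cv2.imwrite('pics/w6.png',cv2.resize(im,None,fx=1.5,fy=1.5,interpolation=cv2.INTER_CUBIC)[:,:,::-1])
im=camera('side');crop(im,140,160,150,110,5,'pics/sd6.png')
E
```

```text
{'clock': 7.75, 'eef_pos': [0.4115, 0.0977, 0.0608], 'orientation': [[-0.9836, 0.0204, 0.179], [-0.1792, -0.0103, -0.9838], [-0.0182, -0.9997, 0.0138]], 'ft_force': [-0.1984, -0.6271, -0.5407], 'wrist_torque': [-0.0165, 0.0109, -0.0015], 'grip_width': 0.0448, 'qpos': [-0.0709, -0.4819, -0.6637, 1.3679, -0.0088, 2.8905]}
```

View pics/w6.png

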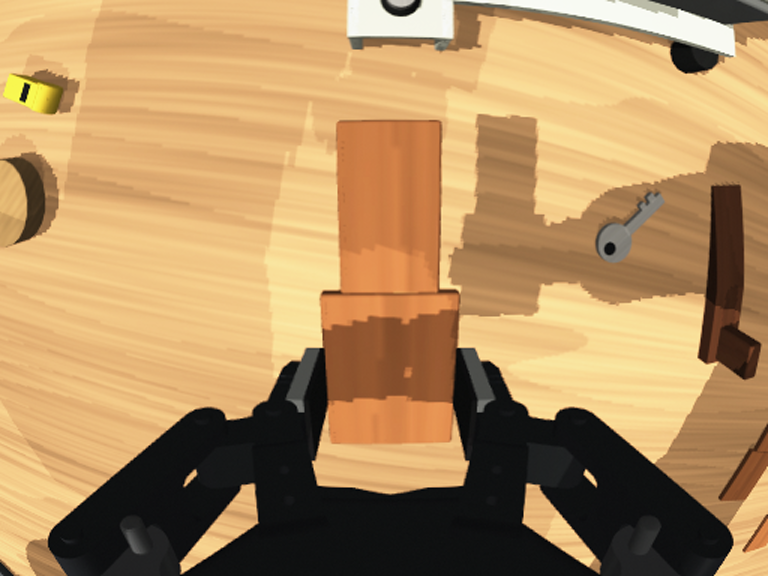

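View pics/sd6.png

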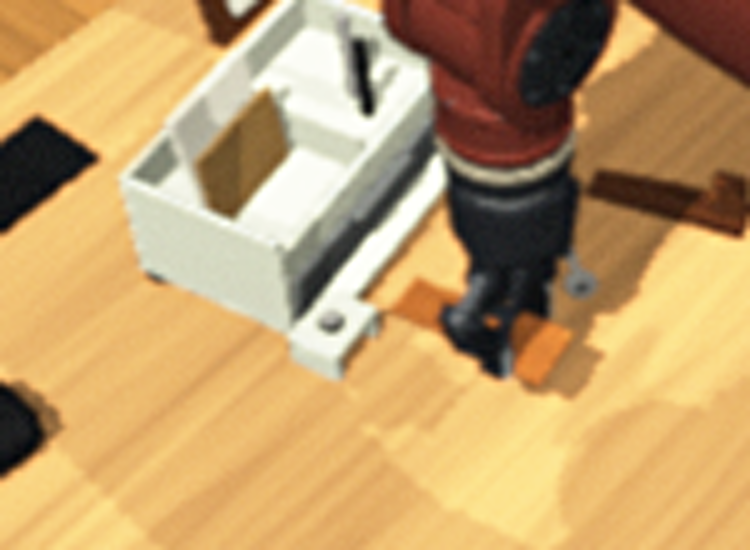

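```bash
python3 - <<'E'
from h import *
im=cv2.imread('pics/w6.png')[:,:,::-1]
crop(im,320,0,160,90,5,'pics/w6a.png')
E
```

```text
(no output)
```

View pics/w6a.png

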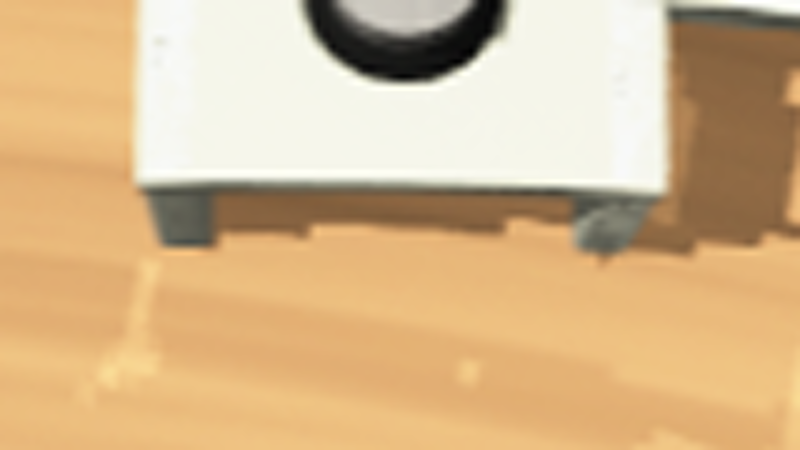

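```bash
python3 - <<'E'
from h import *
c=np.load('c6.npy',allow_pickle=True).item()
P=lambda u,v,z: pt('wrist',(320+u/5)/1.5,v/5/1.5,z,c)
B=[P(165,245,.0015),P(215,245,.0015),P(578,250,.0015),P(628,250,.0015)]
print(np.round(B,4),'w',np.linalg.norm(B[0]-B[3]),np.linalg.norm(B[1]-B[2]))
d=B[0]-B[3]; print('yaw',np.arctan2(-d[0],d[1]),'mouth',np.mean(B,0))
for z in(.024,.027,.03):
  a,b=P(142,186,z),P(665,194,z); d=a-b; print(z,np.linalg.norm(d),np.arctan2(-d[0],d[1]),(a+b)/2)
Q=lambda u,v,z: pt('wrist',u/1.5,v/1.5,z,c)
for z in (.095,.1,.105,.11):
  T=[Q(337,122,z),Q(441,122,z),Q(322,292,z),Q(459,292,z),Q(451,442,z),Q(330,442,z)]
  print(z,'tongue w',np.linalg.norm(T[0]-T[1]),'tail w',np.linalg.norm(T[2]-T[3]),np.linalg.norm(T[4]-T[5]),'len',np.linalg.norm((T[0]+T[1]-T[4]-T[5])/2),'tip',(T[0]+T[1])/2,'back',(T[4]+T[5])/2)
  d=T[0]+T[1]-T[4]-T[5]; print(np.arctan2(d[1],d[0]))
E
```

```text
[[0.5375 0.1401 0.0015]
 [0.5383 0.1349 0.0015]
 [0.5451 0.0969 0.0015]
 [0.5463 0.0916 0.0015]] w 0.04930320696573058 0.038601907095211496
yaw 0.1799521004121182 mouth [0.54181714 0.11588675 0.0015    ]
0.024 0.0506412430786025 0.1769560746640402 [0.54251124 0.11609696 0.024     ]
0.027 0.049944346684451774 0.17695607466403904 [0.54168302 0.1160663  0.027     ]
0.03 0.04924745029030107 0.17695607466404006 [0.54085481 0.11603564 0.03      ]
0.095 tongue w 0.033785851451194504 tail w 0.047734599083472495 0.04911702548261563 len 0.1217422329458883 tip [0.4939162  0.11399825 0.095     ] back [0.37425414 0.09158928 0.095     ]
0.1851246599494434
0.1 tongue w 0.03263667636744341 tail w 0.0461109782616378 0.04744638349941372 len 0.11760135341400108 tip [0.49352202 0.11399386 0.1       ] back [0.37793008 0.09234708 0.1       ]
0.18512465994944347
0.105 tongue w 0.03148750128369234 tail w 0.04448735743980309 0.0457757415162118 len 0.11346047388211378 tip [0.49312784 0.11398946 0.105     ] back [0.38160603 0.09310489 0.105     ]
0.18512465994944333
0.11 tongue w 0.030338326199941233 tail w 0.04286373661796835 0.04410509953300989 len 0.10931959435022644 tip [0.49273366 0.11398506 0.11      ] back [0.38528197 0.0938627  0.11      ]
0.18512465994944355
```

>>> carry_out --plan '[[[0, 0, 0.0065, 0, 0.2], [0, 0.03, 0, 0, 0.2], [0, 0.03, 0, 0, 0.2], [0, 0.02, 0, 0, 0.2], [0, 0.01, 0, 0, 0.2], [0, 0, 0, 0, 0.2]]]'

```text
clock: 8.6
eef_pos: [0.4182, 0.0779, -0.0302]
orientation: [[-0.987, 0.023, 0.16], [-0.16, -0.013, -0.987], [-0.021, -1.0, 0.017]]
ft_force: [0.1, -0.4, 0.1]
grip_width: 0.045
```

```bash
python3 - <<'E'
from h import *
st(); c=get_calibration('wrist'); im=camera('wrist'); np.save('c7.npy',c,allow_pickle=True)
cv2.imwrite('pics/w7.png',cv2.resize(im,None,fx=1.5,fy=1.5,interpolation=cv2.INTER_CUBIC)[:,:,::-1])
E
```

```text
{'clock': 8.6, 'eef_pos': [0.4182, 0.0779, -0.0302], 'orientation': [[-0.9869, 0.023, 0.1598], [-0.1601, -0.0132, -0.987], [-0.0206, -0.9996, 0.0167]], 'ft_force': [0.1237, -0.4406, 0.1411], 'wrist_torque': [0.0472, 0.0104, -0.0482], 'grip_width': 0.045, 'qpos': [-0.1166, -0.4131, -0.7814, 1.1781, -0.0104, 2.8642]}
```

View pics/w7.png

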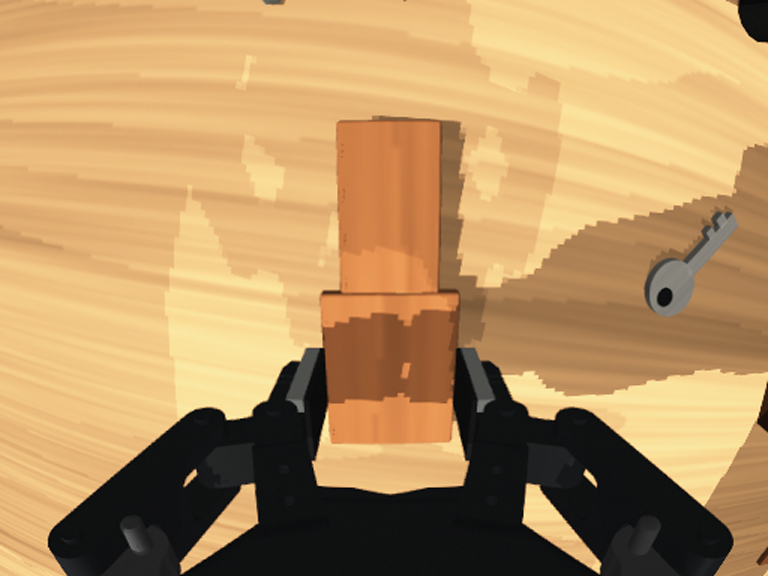

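>>> carry_out --plan '[[[0, 0, -0.0145, -0.019, 0.2], [0, 0.004, 0, 0, 0.2], [0, 0.002, 0, 0, 0.2]]]'

```text
clock: 9.02
eef_pos: [0.418, 0.0932, -0.0341]
orientation: [[-0.983, 0.027, 0.18], [-0.181, -0.013, -0.983], [-0.024, -1.0, 0.018]]
ft_force: [0.3, -0.3, -0.3]
grip_width: 0.045
```

```bash
cat >> h.py <<'E'
OX=np.array([np.cos(.179),np.sin(.179)]);OY=np.array([-OX[1],OX[0]]);M=np.array([.542,.116])
def org():
    s=state();p=np.array(s['eef_pos']);R=np.array(s['orientation']);q=p[:2]-M
    print('t',round(s['clock'],2),'org-from-mouth x,y',(1e3*(q@OX)).round(1),(1e3*(q@OY)).round(1),'z',(1e3*p[2]).round(1),'yaw',np.arctan2(-R[1,0],-R[0,0]).round(4),'F org x,y,z',np.round([np.array(s['ft_force'])[:2]@OX,np.array(s['ft_force'])[:2]@OY,s['ft_force'][2]],1),'grip',round(s['grip_width'],4),'tq',np.round(s['wrist_torque'],2))
    return s
E
python3 - <<'E'
from h import *
org(); c=get_calibration('wrist'); im=camera('wrist'); np.save('c8.npy',c,allow_pickle=True)
cv2.imwrite('pics/w8.png',cv2.resize(im,None,fx=1.5,fy=1.5,interpolation=cv2.INTER_CUBIC)[:,:,::-1])
E
```

```text
t 9.03 org-from-mouth x,y -126.1 -0.4 z -34.1 yaw 0.1817 F org x,y,z [ 0.2 -0.3 -0.3] grip 0.045 tq [-0.02  0.02 -0.03]
```

View pics/w8.png

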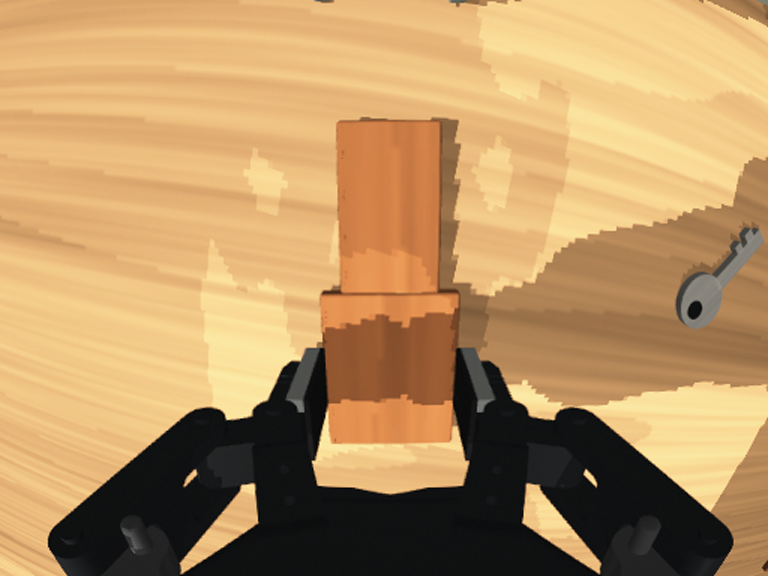

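>>> carry_out --plan '[[[0, 0.003, 0, 0, 0.2], [-0.012, 0.001, 0, 0, 0.2], [-0.012, 0, 0, 0, 0.2], [-0.01, 0, 0, 0, 0.2], [0, 0, 0, 0, 0.2]]]'

```text
clock: 9.7
eef_pos: [0.4521, 0.0992, -0.038]
orientation: [[-0.983, 0.026, 0.18], [-0.18, -0.014, -0.984], [-0.023, -1.0, 0.018]]
ft_force: [0.0, -0.3, 0.5]
grip_width: 0.0448
```

```bash
python3 - <<'E'
from h import *
org(); c=get_calibration('wrist'); im=camera('wrist'); np.save('c9.npy',c,allow_pickle=True)
cv2.imwrite('pics/w9.png',cv2.resize(im,None,fx=1.5,fy=1.5,interpolation=cv2.INTER_CUBIC)[:,:,::-1])
im=camera('side');crop(im,180,190,80,70,9,'pics/sd9.png')
E
```

```text
t 9.7 org-from-mouth x,y -91.5 -0.5 z -38.0 yaw 0.1814 F org x,y,z [-0.  -0.3  0.5] grip 0.0448 tq [ 0.03 -0.04 -0.05]
```

View pics/w9.png

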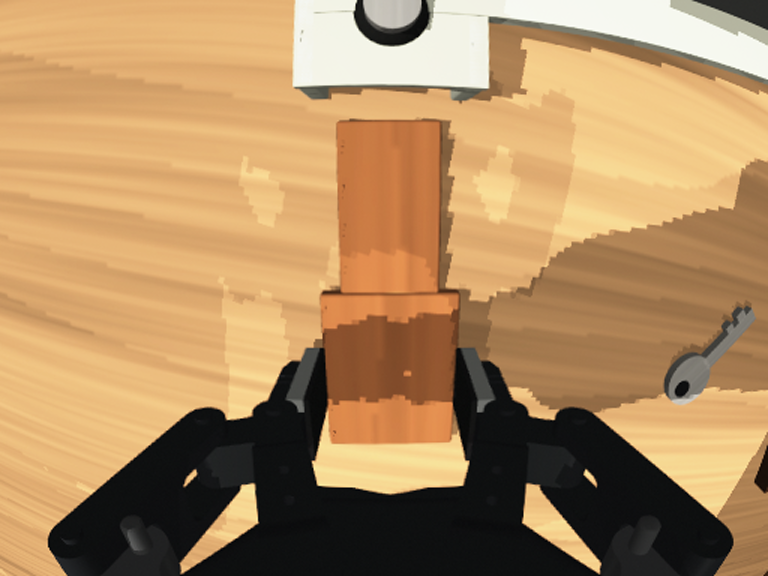

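View pics/sd9.png

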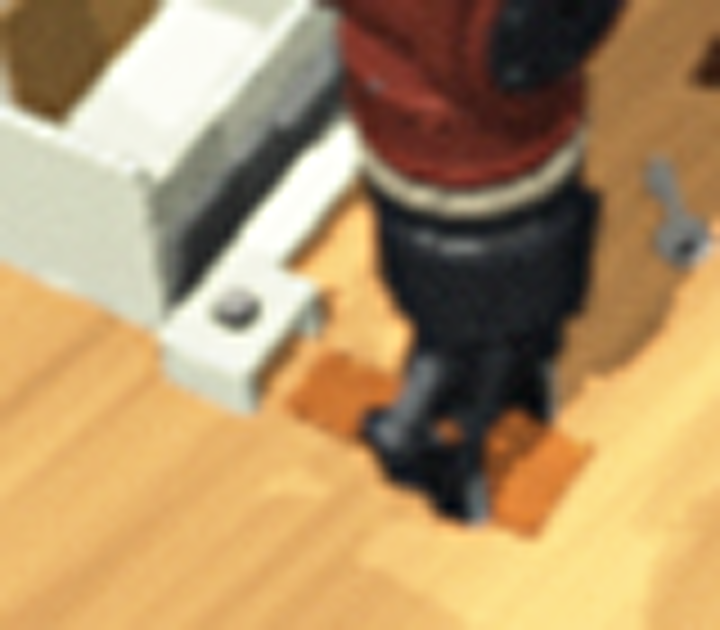

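>>> carry_out --plan '[[[-0.01, 0, 0, 0, 0.2], [-0.01, 0, 0, 0, 0.2], [-0.01, 0, 0, 0, 0.2], [0, 0, 0, 0, 0.2]]]'

```text
clock: 10.3
eef_pos: [0.483, 0.1049, -0.0374]
orientation: [[-0.983, 0.026, 0.18], [-0.18, -0.014, -0.984], [-0.023, -1.0, 0.018]]
ft_force: [0.3, -1.1, -0.7]
grip_width: 0.0445
```

```bash
python3 - <<'E'
from h import *
org()
E
```

```text
t 10.3 org-from-mouth x,y -60.0 -0.4 z -37.4 yaw 0.1813 F org x,y,z [ 0.1 -1.1 -0.7] grip 0.0445 tq [0.03 0.04 0.02]
```

>>> carry_out --plan '[[[-0.008, 0.0003, 0, 0, 0.2], [-0.008, 0.0003, 0, 0, 0.2], [-0.007, 0.0003, 0, 0, 0.2], [0, 0, 0, 0, 0.2]]]'

```text
clock: 10.8
eef_pos: [0.5071, 0.1094, -0.038]
orientation: [[-0.983, 0.026, 0.18], [-0.18, -0.014, -0.984], [-0.023, -1.0, 0.018]]
ft_force: [0.3, 0.4, -0.5]
grip_width: 0.045
```

```bash
python3 - <<'E'
from h import *
org(); c=get_calibration('wrist'); im=camera('wrist'); np.save('c10.npy',c,allow_pickle=True)
cv2.imwrite('pics/w10.png',cv2.resize(im,None,fx=1.5,fy=1.5,interpolation=cv2.INTER_CUBIC)[:,:,::-1])
E
```

```text
t 10.8 org-from-mouth x,y -35.5 -0.3 z -38.0 yaw 0.1814 F org x,y,z [ 0.4  0.3 -0.5] grip 0.045 tq [ 0.07  0.07 -0.04]
```

View pics/w10.png

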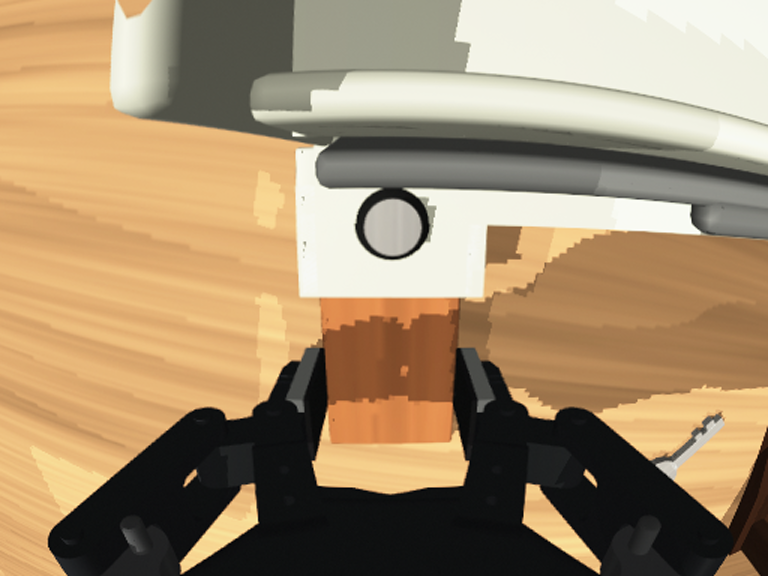

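>>> carry_out --plan '[[[-0.002, 0, 0, 0, 0.2], [-0.002, 0, 0, 0, 0.2]]]'

```text
clock: 11.1
eef_pos: [0.5105, 0.1101, -0.038]
orientation: [[-0.983, 0.025, 0.18], [-0.18, -0.014, -0.984], [-0.022, -1.0, 0.018]]
ft_force: [0.3, -0.0, -0.2]
grip_width: 0.0447
```

>>> carry_out --plan '[[[-0.001, 0, 0, 0, 0.2], [-0.001, 0, 0, 0, 0.2]]]'

```text
clock: 11.35
eef_pos: [0.5125, 0.1105, -0.0379]
orientation: [[-0.983, 0.025, 0.18], [-0.18, -0.014, -0.984], [-0.022, -1.0, 0.018]]
ft_force: [1.2, 0.1, -0.6]
grip_width: 0.0447
```

>>> carry_out --plan '[[[-0.001, 0, 0, 0, 0.2], [-0.0007, 0, 0, 0, 0.2]]]'

```text
clock: 11.6
eef_pos: [0.5131, 0.1107, -0.0381]
orientation: [[-0.983, 0.023, 0.18], [-0.18, -0.014, -0.984], [-0.02, -1.0, 0.018]]
ft_force: [-6.3, -1.9, 4.6]
grip_width: 0.0445
```

```bash
python3 - <<'E'
from h import *
org()
E
```

```text
t 11.6 org-from-mouth x,y -29.4 -0.1 z -38.1 yaw 0.1812 F org x,y,z [-6.5 -0.7  4.6] grip 0.0445 tq [-0.29  1.25 -0.13]
```

>>> carry_out --plan '[[[0, 0, 0, 0, 0.2], [0, 0, 0, 0, -0.36], [0, 0, 0, 0, -0.36], [0, 0, 0, 0, -0.36]]]'

```text
clock: 12.1
eef_pos: [0.514, 0.1108, -0.0378]
orientation: [[-0.983, 0.025, 0.18], [-0.18, -0.014, -0.984], [-0.022, -1.0, 0.018]]
ft_force: [-0.7, -0.3, 0.8]
grip_width: 0.0585
```

```bash
python3 - <<'E'
from h import *
org(); c=get_calibration('wrist'); im=camera('wrist')
cv2.imwrite('pics/w11.png',cv2.resize(im,None,fx=1.5,fy=1.5,interpolation=cv2.INTER_CUBIC)[:,:,::-1])
E
```

```text
t 12.1 org-from-mouth x,y -28.5 -0.2 z -37.8 yaw 0.1813 F org x,y,z [-0.8 -0.2  0.8] grip 0.0585 tq [0.01 0.   0.07]
```

View pics/w11.png

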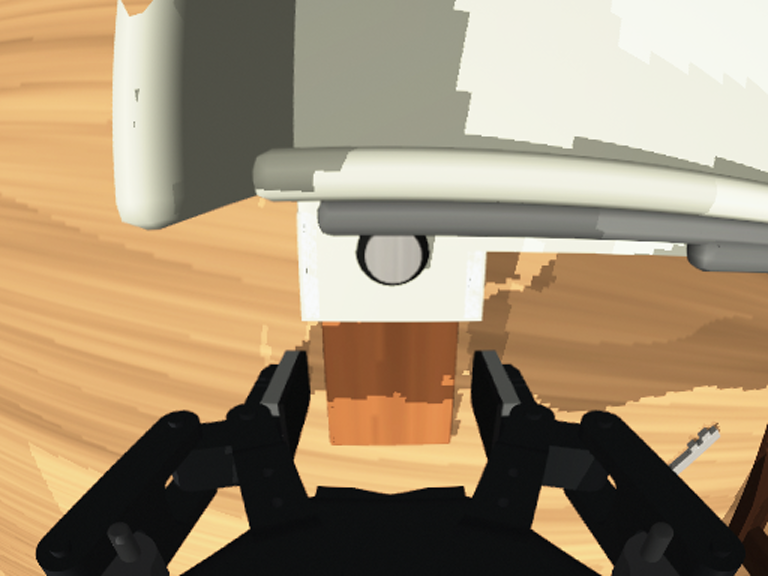

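>>> carry_out --plan '[[[0, -0.03, 0, 0, -0.36], [0.01, -0.05, 0, 0, -0.36], [0.02, -0.03, 0.02, 0, 0.05], [0.02, 0, 0.034, 0, 0.05], [0.02, 0, 0.034, 0, 0.05], [0.02, 0, 0.034, 0, 0.05], [0.02, 0, 0.034, 0, 0.05], [0.02, 0, 0.034, 0, 0.05], [0.02, 0, 0.034, 0, 0.05], [0, 0, 0, 0, 0.05]]]'

```text
clock: 13.4
eef_pos: [0.4023, -0.1429, 0.078]
orientation: [[-0.983, 0.03, 0.182], [-0.182, -0.017, -0.983], [-0.026, -0.999, 0.022]]
ft_force: [0.3, 0.6, 0.6]
grip_width: 0.0406
```

```bash
python3 - <<'E'
from h import *
st();org(); c=get_calibration('wrist'); im=camera('wrist'); np.save('c12.npy',c,allow_pickle=True)
cv2.imwrite('pics/w12.png',cv2.resize(im,None,fx=1.5,fy=1.5,interpolation=cv2.INTER_CUBIC)[:,:,::-1])
im=camera('side');crop(im,160,180,110,80,7,'pics/sd12.png')
im=camera('scene');crop(im,150,170,150,110,5,'pics/sc12.png')
E
```

```text
{'clock': 13.4, 'eef_pos': [0.4023, -0.1429, 0.078], 'orientation': [[-0.9829, 0.0299, 0.1818], [-0.1824, -0.0169, -0.9831], [-0.0263, -0.9994, 0.0221]], 'ft_force': [0.3324, 0.5893, 0.6038], 'wrist_torque': [-0.037, 0.0668, 0.0009], 'grip_width': 0.0406, 'qpos': [-0.6537, -0.4989, -0.6448, 1.3909, 0.0047, 2.3048]}
t 13.4 org-from-mouth x,y -183.6 -229.9 z 78.0 yaw 0.1835 F org x,y,z [0.4 0.5 0.6] grip 0.0406 tq [-0.04  0.07  0.  ]
```

View pics/w12.png

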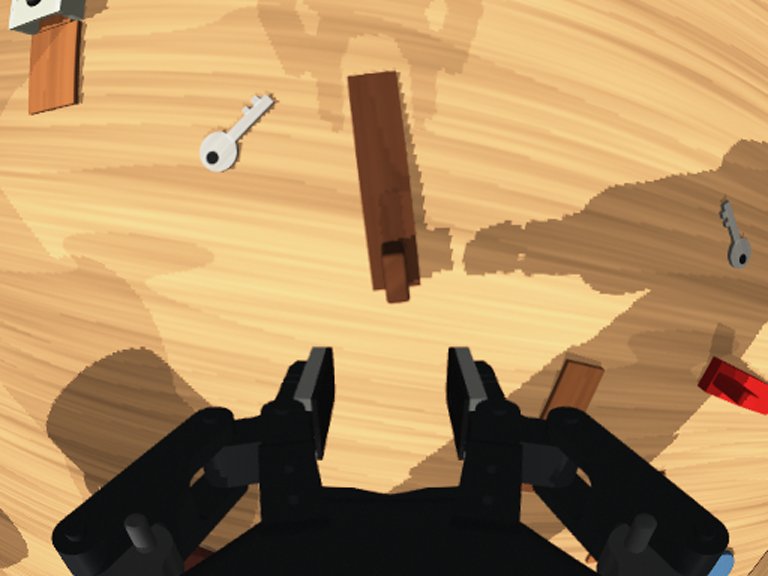

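View pics/sd12.png

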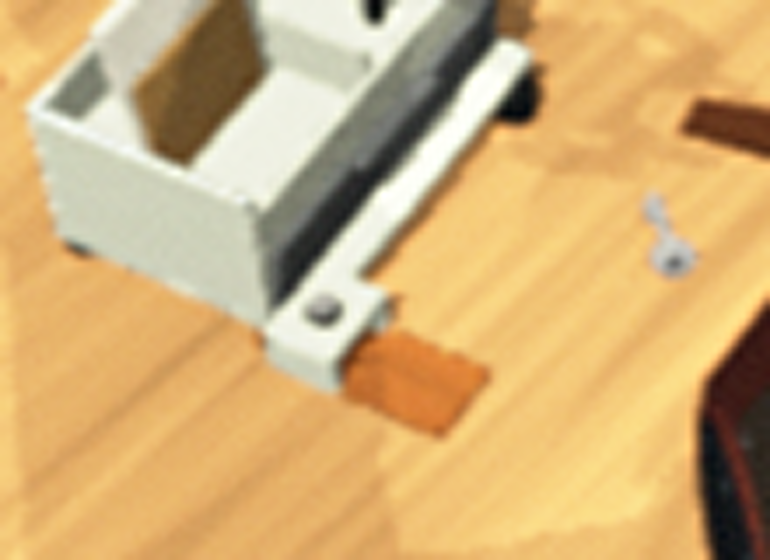

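```bash
python3 - <<'E'
from h import *
im=cv2.imread('pics/w12.png')[:,:,::-1]
crop(im,330,60,110,250,2.4,'pics/w12a.png'); crop(im,350,220,90,90,7,'pics/w12b.png'); 
E
```

```text
(no output)
```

View pics/w12b.png

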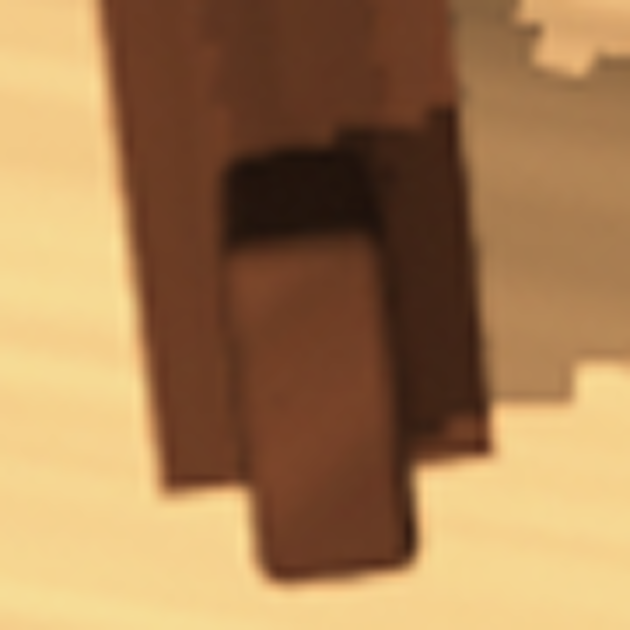

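View pics/w12a.png

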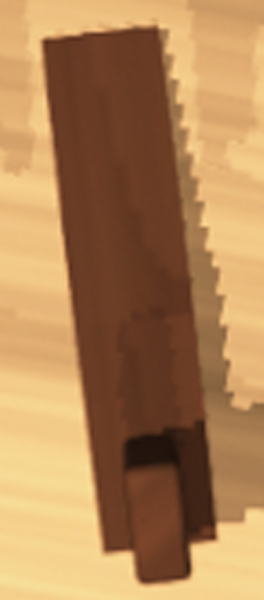

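```bash
python3 - <<'E'
from h import *
c=np.load('c12.npy',allow_pickle=True).item()
P=lambda u,v,z: pt('wrist',(350+u/7)/1.5,(220+v/7)/1.5,z,c)
T=[P(228,240,.047),P(378,237,.047),P(412,565,.047),P(268,578,.047)]
print(np.round(T,4),[np.linalg.norm(T[i]-T[(i+1)%4]).round(4) for i in range(4)],'fin centre',np.mean(T,0).round(4))
d=T[0]+T[1]-T[2]-T[3];print('yaw',np.arctan2(d[1],d[0]))
b=[P(165,490,.012),P(490,455,.012)]
Q=lambda u,v,z: pt('wrist',(330+u/2.4)/1.5,(60+v/2.4)/1.5,z,c)
t=[Q(43,40,.002),Q(157,27,.002)]
print('back',b,'tip',t); d=t[0]+t[1]-b[0]-b[1]; print('yaw',np.arctan2(d[1],d[0]),np.linalg.norm(d)/2, 'W',np.linalg.norm(b[0]-b[1]),np.linalg.norm(t[0]-t[1]))
y=np.arctan2(d[1],d[0]); tm=(t[0]+t[1])/2; print('fin from tip',tm[:2]-.11*np.array([np.cos(y),np.sin(y)]))
s=st();
E
```

```text
[[ 0.4265 -0.135   0.047 ]
 [ 0.4286 -0.1453  0.047 ]
 [ 0.4054 -0.1523  0.047 ]
 [ 0.4026 -0.1423  0.047 ]] [np.float64(0.0105), np.float64(0.0242), np.float64(0.0104), np.float64(0.025)] fin centre [ 0.4158 -0.1437  0.047 ]
yaw 0.29362120814740833
back [array([ 0.39734751, -0.13526277,  0.012     ]), array([ 0.40504923, -0.16124039,  0.012     ])] tip [array([ 0.51599539, -0.09889391,  0.002     ]), array([ 0.52388554, -0.12486842,  0.002     ])]
yaw 0.29722432397758886 0.12458929829968392 W 0.027095268462551544 0.02714644526629714
fin from tip [ 0.41476363 -0.14409657]
{'clock': 13.55, 'eef_pos': [0.403, -0.1404, 0.0778], 'orientation': [[-0.9822, 0.0295, 0.1854], [-0.186, -0.0158, -0.9824], [-0.0261, -0.9994, 0.021]], 'ft_force': [0.7981, 1.406, 0.0588], 'wrist_torque': [0.036, -0.0267, -0.0082], 'grip_width': 0.0407, 'qpos': [-0.6482, -0.4983, -0.6447, 1.3913, 0.0052, 2.3066]}
```

>>> carry_out --plan '[[[-0.0114, 0, 0.0058, -0.109, 0.05], [0, 0.024, 0, 0, 0.05], [0, 0.02, 0, 0, 0.05], [0, 0, 0, 0, 0.05]]]'

```text
clock: 14.05
eef_pos: [0.4188, -0.1403, 0.0335]
orientation: [[-0.953, 0.03, 0.302], [-0.302, -0.015, -0.953], [-0.024, -0.999, 0.024]]
ft_force: [-0.2, 0.2, 0.3]
grip_width: 0.0405
```

```bash
python3 - <<'E'
from h import *
s=st(); c=get_calibration('wrist'); im=camera('wrist'); 
cv2.imwrite('pics/w13.png',cv2.resize(im,None,fx=1.5,fy=1.5,interpolation=cv2.INTER_CUBIC)[:,:,::-1])
d=np.array([.4153,-.144,0])-s['eef_pos']; print(np.array(s['orientation']).T@[d[0],d[1],0])
E
```

```text
{'clock': 14.05, 'eef_pos': [0.4188, -0.1403, 0.0335], 'orientation': [[-0.9529, 0.0304, 0.3017], [-0.3022, -0.0151, -0.9531], [-0.0244, -0.9994, 0.0235]], 'ft_force': [-0.173, 0.216, 0.3035], 'wrist_torque': [0.0262, -0.0302, 0.0032], 'grip_width': 0.0405, 'qpos': [-0.6256, -0.4259, -0.6728, 1.2904, 0.0056, 2.2092]}
[ 4.44738522e-03 -5.14450216e-05  2.42521844e-03]
```

View pics/w13.png

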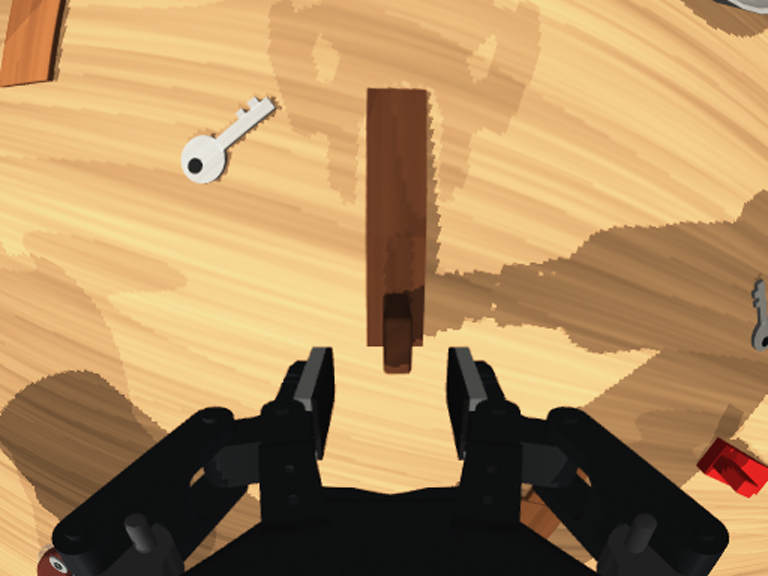

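>>> carry_out --plan '[[[0.0045, 0, 0.0024, 0, 0.05], [0, 0.015, 0, 0, 0.05], [0, 0.015, 0, 0, 0.05], [0, 0, 0, 0, 0.05]]]'

```text
clock: 14.6
eef_pos: [0.4175, -0.1452, 0.0041]
orientation: [[-0.953, 0.033, 0.302], [-0.303, -0.017, -0.953], [-0.027, -0.999, 0.026]]
ft_force: [-0.2, -0.1, 0.2]
grip_width: 0.0406
```

```bash
python3 - <<'E'
from h import *
s=st(); c=get_calibration('wrist'); im=camera('wrist'); 
cv2.imwrite('pics/w14.png',cv2.resize(im,None,fx=1.5,fy=1.5,interpolation=cv2.INTER_CUBIC)[:,:,::-1])
d=np.array([.4153,-.144,0])-s['eef_pos']; print(np.array(s['orientation']).T@[d[0],d[1],0])
E
```

```text
{'clock': 14.6, 'eef_pos': [0.4175, -0.1452, 0.0041], 'orientation': [[-0.9526, 0.0333, 0.3023], [-0.303, -0.0171, -0.9528], [-0.0266, -0.9993, 0.0264]], 'ft_force': [-0.1803, -0.144, 0.2006], 'wrist_torque': [0.0899, 0.0606, 0.0126], 'grip_width': 0.0406, 'qpos': [-0.6372, -0.4104, -0.7156, 1.2286, 0.0061, 2.197]}
[ 1.71540208e-03 -9.26296826e-05 -1.78133468e-03]
```

View pics/w14.png

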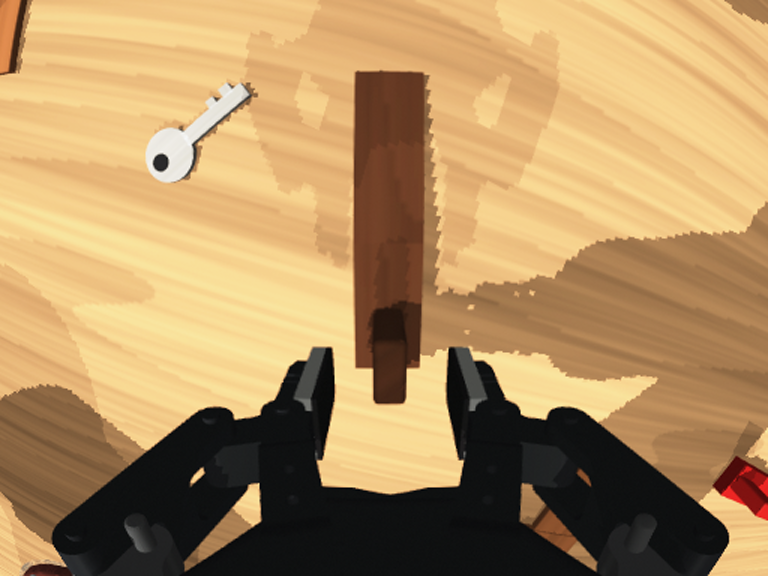

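>>> carry_out --plan '[[[0, 0.01, 0, 0, 0.05], [0, 0.01, 0, 0, 0.05], [0, 0.005, 0, 0, 0.05], [0, 0, 0, 0, 0.05]]]'

```text
clock: 15.15
eef_pos: [0.4188, -0.146, -0.0218]
orientation: [[-0.953, 0.034, 0.302], [-0.303, -0.018, -0.953], [-0.027, -0.999, 0.027]]
ft_force: [-0.3, -0.7, 1.1]
grip_width: 0.0406
```

```bash
python3 - <<'E'
from h import *
s=st(); im=camera('wrist'); 
cv2.imwrite('pics/w15.png',cv2.resize(im,None,fx=1.5,fy=1.5,interpolation=cv2.INTER_CUBIC)[:,:,::-1])
im=camera('scene');crop(im,190,140,100,90,6.5,'pics/sc15.png')
E
```

```text
{'clock': 15.15, 'eef_pos': [0.4188, -0.146, -0.0218], 'orientation': [[-0.9526, 0.0341, 0.3022], [-0.3029, -0.0177, -0.9529], [-0.0272, -0.9993, 0.0272]], 'ft_force': [-0.2845, -0.7273, 1.0573], 'wrist_torque': [0.0256, 0.035, -0.0048], 'grip_width': 0.0406, 'qpos': [-0.6368, -0.3823, -0.7428, 1.1724, 0.0061, 2.1974]}
```

View pics/w15.png

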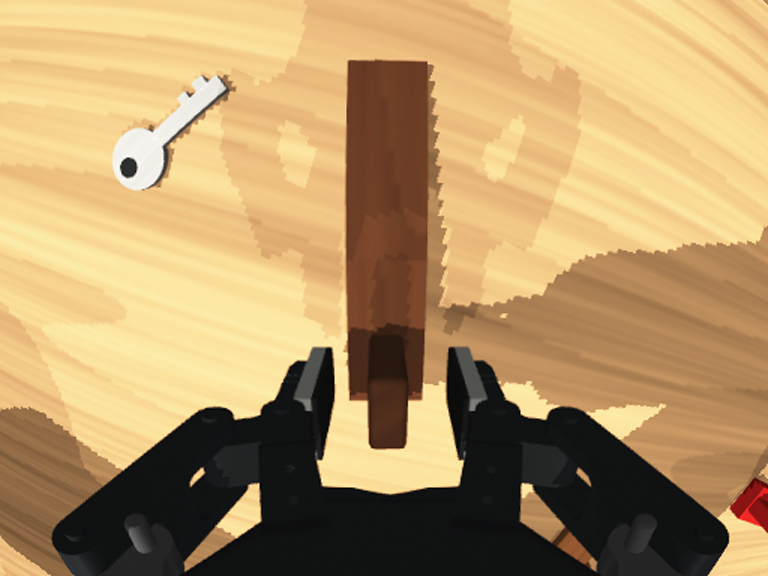

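View pics/sc15.png

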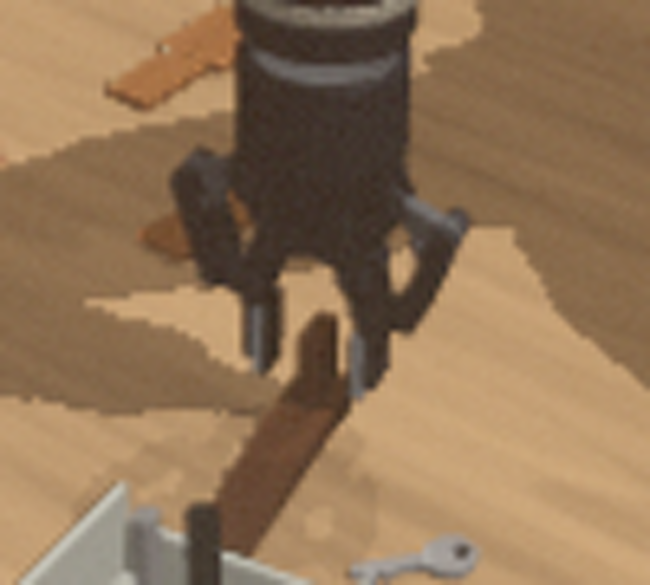

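>>> carry_out --plan '[[[0.002, 0, 0, 0, 0.05], [0, 0, 0, 0, 1], [0, 0, 0, 0, 1], [0, 0, 0, 0, 1], [0, 0, 0, 0, 1]]]' --newtons 45

```text
clock: 15.88
eef_pos: [0.4178, -0.1473, -0.0201]
orientation: [[-0.953, 0.036, 0.302], [-0.303, -0.019, -0.953], [-0.029, -0.999, 0.029]]
ft_force: [-0.4, 0.4, -0.9]
grip_width: 0.0113
```

>>> carry_out --plan '[[[0, -0.005, 0, 0, 1], [0, -0.02, 0, 0, 1], [0, -0.02, 0, 0, 1], [0, -0.02, 0, 0, 1], [0, 0, 0, 0, 1]]]'

```text
clock: 16.5
eef_pos: [0.415, -0.1458, 0.0471]
orientation: [[-0.953, 0.035, 0.302], [-0.303, -0.019, -0.953], [-0.028, -0.999, 0.028]]
ft_force: [0.6, -0.3, -0.7]
grip_width: 0.0115
```

```bash
python3 - <<'E'
from h import *
s=st();org(); im=camera('wrist'); 
cv2.imwrite('pics/w16.png',cv2.resize(im,None,fx=1.5,fy=1.5,interpolation=cv2.INTER_CUBIC)[:,:,::-1])
E
```

```text
{'clock': 16.5, 'eef_pos': [0.415, -0.1458, 0.0471], 'orientation': [[-0.9526, 0.0355, 0.3022], [-0.303, -0.0186, -0.9528], [-0.0282, -0.9992, 0.0285]], 'ft_force': [0.5835, -0.2721, -0.6506], 'wrist_torque': [0.0004, 0.1175, -0.0167], 'grip_width': 0.0115, 'qpos': [-0.6421, -0.4506, -0.6665, 1.3154, 0.0064, 2.1921]}
t 16.5 org-from-mouth x,y -171.6 -235.0 z 47.1 yaw 0.308 F org x,y,z [ 0.5 -0.4 -0.7] grip 0.0115 tq [ 0.    0.12 -0.02]
```

View pics/w16.png

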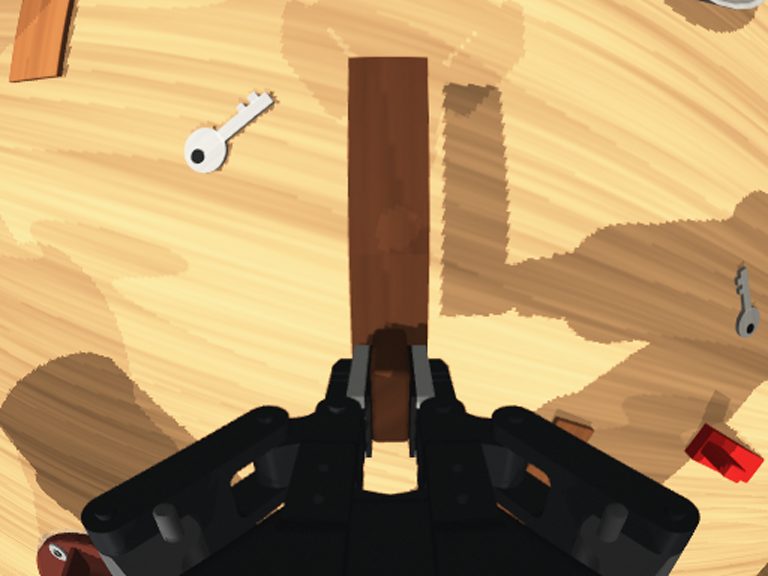

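>>> carry_out --plan '[[[0, 0, 0, 0.064, 1], [0, 0, 0, 0.064, 1], [-0.005, 0, -0.046, 0, 1], [-0.005, 0, -0.046, 0, 1], [-0.005, 0, -0.046, 0, 1], [-0.005, 0, -0.046, 0, 1], [-0.005, 0, -0.044, 0, 1], [0, 0, 0, 0, 1], [0, 0, 0, 0, 1]]]'

```text
clock: 17.68
eef_pos: [0.3942, 0.091, 0.0321]
orientation: [[-0.985, 0.025, 0.172], [-0.173, -0.014, -0.985], [-0.022, -1.0, 0.018]]
ft_force: [0.8, -0.2, -0.8]
grip_width: 0.011
```

```bash
python3 - <<'E'
from h import *
s=st();org(); c=get_calibration('wrist'); np.save('c17.npy',c,allow_pickle=True); im=camera('wrist'); 
cv2.imwrite('pics/w17.png',cv2.resize(im,None,fx=1.5,fy=1.5,interpolation=cv2.INTER_CUBIC)[:,:,::-1])
E
```

```text
{'clock': 17.675, 'eef_pos': [0.3942, 0.091, 0.0321], 'orientation': [[-0.9847, 0.0246, 0.1722], [-0.1726, -0.0143, -0.9849], [-0.0218, -0.9996, 0.0184]], 'ft_force': [0.8459, -0.2157, -0.7937], 'wrist_torque': [0.0163, 0.0404, 0.0356], 'grip_width': 0.011, 'qpos': [-0.0884, -0.5468, -0.7614, 1.3304, -0.0121, 2.8797]}
t 17.68 org-from-mouth x,y -149.9 1.7 z 32.1 yaw 0.1735 F org x,y,z [ 0.8 -0.4 -0.8] grip 0.011 tq [0.02 0.04 0.04]
```

View pics/w17.png

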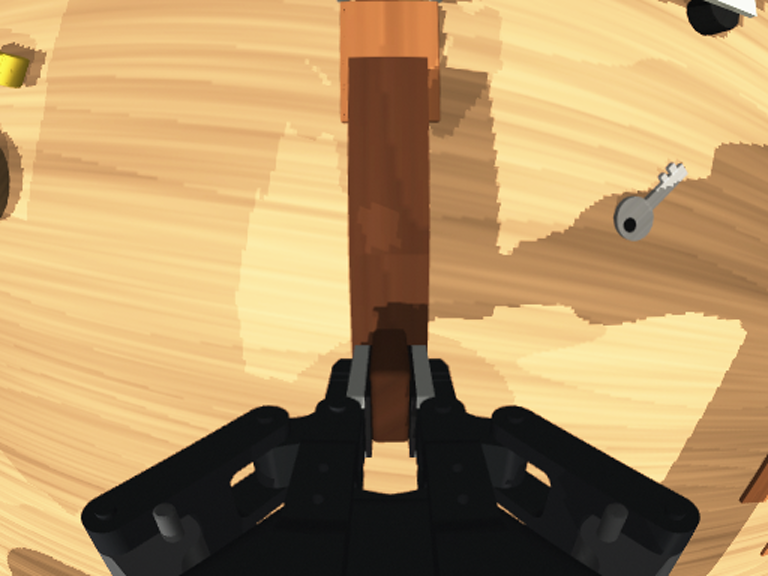

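>>> carry_out --plan '[[[0, 0, 0.001, -0.005, 1], [0, 0.015, 0, 0, 1], [0, 0.015, 0, 0, 1], [0, 0, 0, 0, 1]]]'

```text
clock: 18.23
eef_pos: [0.395, 0.0869, -0.0011]
orientation: [[-0.985, 0.023, 0.172], [-0.172, -0.014, -0.985], [-0.02, -1.0, 0.018]]
ft_force: [0.4, 0.7, -0.5]
grip_width: 0.0113
```

```bash
python3 - <<'E'
from h import *
s=st();org(); c=get_calibration('wrist'); np.save('c18.npy',c,allow_pickle=True); im=camera('wrist'); 
cv2.imwrite('pics/w18.png',cv2.resize(im,None,fx=1.5,fy=1.5,interpolation=cv2.INTER_CUBIC)[:,:,::-1])
E
```

```text
{'clock': 18.225, 'eef_pos': [0.395, 0.0869, -0.0011], 'orientation': [[-0.9848, 0.0231, 0.1719], [-0.1723, -0.0144, -0.9849], [-0.0203, -0.9996, 0.0182]], 'ft_force': [0.4053, 0.7328, -0.4796], 'wrist_torque': [0.048, 0.0364, 0.0085], 'grip_width': 0.0113, 'qpos': [-0.0989, -0.5237, -0.8065, 1.2636, -0.0121, 2.8695]}
t 18.23 org-from-mouth x,y -149.9 -2.5 z -1.1 yaw 0.1732 F org x,y,z [ 0.5  0.6 -0.5] grip 0.0113 tq [0.05 0.04 0.01]
```

View pics/w18.png

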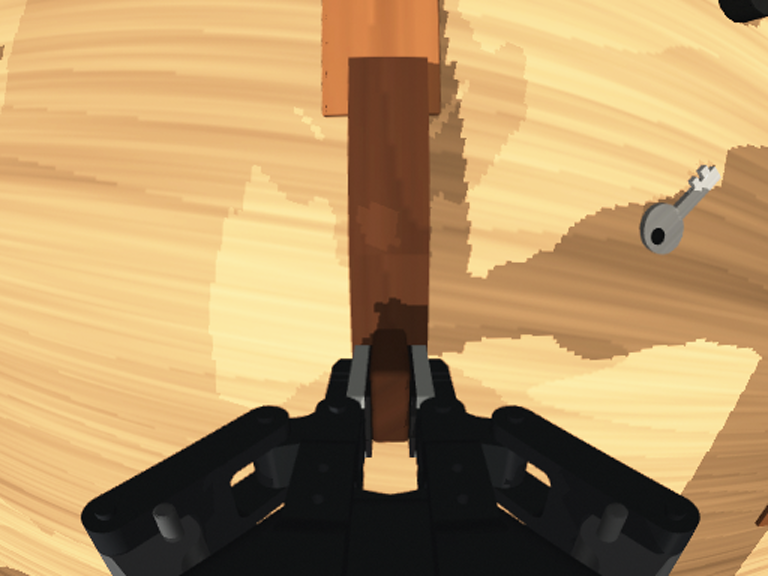

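>>> carry_out --plan '[[[0, 0, -0.0022, -0.006, 1], [0, 0.006, 0, 0, 1], [0, 0.003, -0.0005, 0, 1], [0, 0, 0, 0, 1]]]'

```text
clock: 18.77
eef_pos: [0.3957, 0.0897, -0.0093]
orientation: [[-0.984, 0.025, 0.179], [-0.179, -0.015, -0.984], [-0.022, -1.0, 0.019]]
ft_force: [0.3, 0.3, -0.5]
grip_width: 0.0112
```

```bash
python3 - <<'E'
from h import *
s=st();org(); c=get_calibration('wrist'); im=camera('wrist'); 
cv2.imwrite('pics/w19.png',cv2.resize(im,None,fx=1.5,fy=1.5,interpolation=cv2.INTER_CUBIC)[:,:,::-1])
im=camera('side');crop(im,180,190,100,80,8,'pics/sd19.png')
E
```

```text
{'clock': 18.775, 'eef_pos': [0.3957, 0.0897, -0.0093], 'orientation': [[-0.9836, 0.0252, 0.1787], [-0.1791, -0.0146, -0.9837], [-0.0222, -0.9996, 0.0189]], 'ft_force': [0.2649, 0.2787, -0.513], 'wrist_torque': [-0.0229, 0.0437, 0.036], 'grip_width': 0.0112, 'qpos': [-0.0914, -0.5151, -0.8157, 1.2437, -0.0122, 2.8702]}
t 18.77 org-from-mouth x,y -148.6 0.2 z -9.3 yaw 0.1801 F org x,y,z [ 0.3  0.2 -0.5] grip 0.0112 tq [-0.02  0.04  0.04]
```

View pics/w19.png

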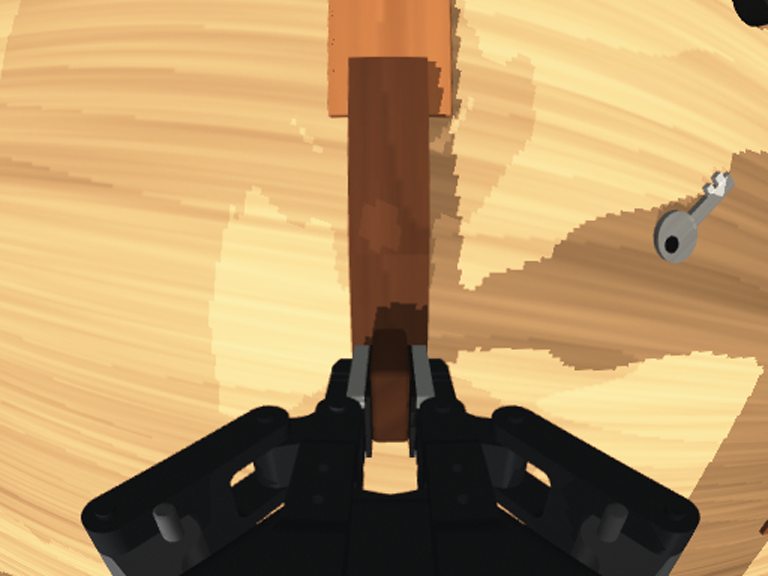

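View pics/sd19.png

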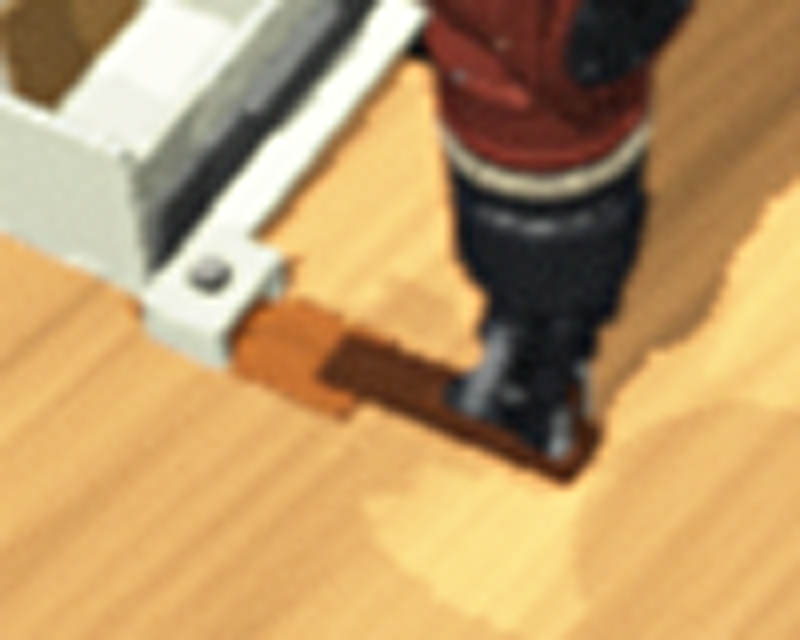

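>>> carry_out --plan '[[[0, 0.003, 0, 0, 1], [0, 0.001, 0, 0, 1]]]'

```text
clock: 19.12
eef_pos: [0.3962, 0.0895, -0.0131]
orientation: [[-0.984, 0.026, 0.179], [-0.179, -0.015, -0.984], [-0.023, -1.0, 0.019]]
ft_force: [0.4, -0.6, -0.0]
grip_width: 0.0111
```

>>> carry_out --plan '[[[0, 0.0008, 0, 0, 1]]]'

```text
clock: 19.25
eef_pos: [0.3963, 0.0895, -0.0139]
orientation: [[-0.984, 0.026, 0.179], [-0.179, -0.015, -0.984], [-0.023, -1.0, 0.019]]
ft_force: [-1.0, 0.0, 1.9]
grip_width: 0.0111
```

>>> carry_out --plan '[[[-0.01, 0.0001, 0, 0, 1], [-0.01, 0.0002, 0, 0, 1], [-0.01, 0.0002, 0, 0, 1], [0, 0, 0, 0, 1]]]'

```text
clock: 19.75
eef_pos: [0.4265, 0.095, -0.0137]
orientation: [[-0.984, 0.026, 0.178], [-0.179, -0.015, -0.984], [-0.023, -1.0, 0.019]]
ft_force: [-0.2, -0.3, -1.0]
grip_width: 0.0114
```

```bash
python3 - <<'E'
from h import *
s=org(); im=camera('wrist'); 
cv2.imwrite('pics/w20.png',cv2.resize(im,None,fx=1.5,fy=1.5,interpolation=cv2.INTER_CUBIC)[:,:,::-1])
E
```

```text
t 19.75 org-from-mouth x,y -117.4 -0.1 z -13.7 yaw 0.1799 F org x,y,z [-0.2 -0.3 -1. ] grip 0.0114 tq [0.01 0.1  0.  ]
```

View pics/w20.png

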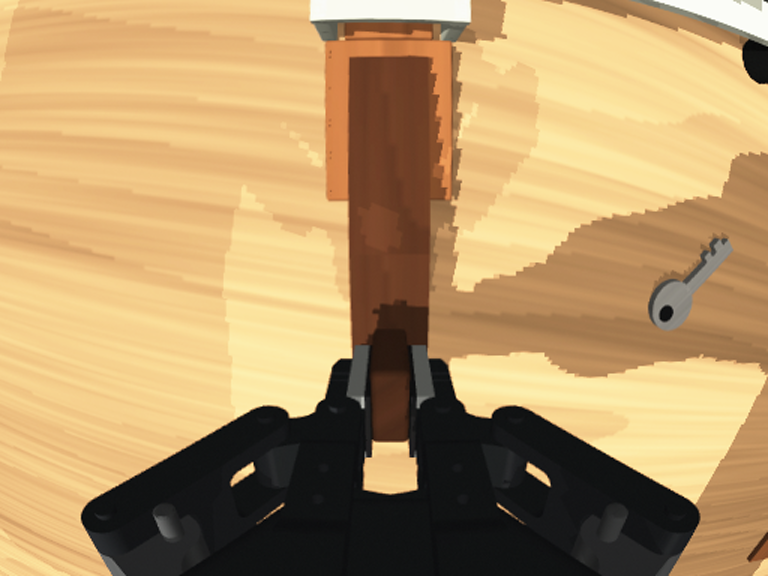

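>>> carry_out --plan '[[[-0.008, 0.0002, 0, 0, 1], [-0.008, 0.0002, 0, 0, 1], [-0.008, 0.0002, 0, 0, 1], [0, 0, 0, 0, 1]]]'

```text
clock: 20.3
eef_pos: [0.4511, 0.0995, -0.0138]
orientation: [[-0.984, 0.026, 0.178], [-0.179, -0.015, -0.984], [-0.023, -1.0, 0.019]]
ft_force: [-0.4, 0.2, -1.5]
grip_width: 0.0114
```

```bash
python3 - <<'E'
from h import *
s=org()
E
```

```text
t 20.3 org-from-mouth x,y -92.4 -0.1 z -13.8 yaw 0.1797 F org x,y,z [-0.3  0.3 -1.5] grip 0.0114 tq [0.01 0.05 0.04]
```

>>> carry_out --plan '[[[0, 0.001, 0, 0, 1], [0, 0, 0, 0, 1]]]'

```text
clock: 20.55
eef_pos: [0.4511, 0.0994, -0.0141]
orientation: [[-0.984, 0.026, 0.178], [-0.179, -0.015, -0.984], [-0.023, -1.0, 0.019]]
ft_force: [-1.3, 0.4, 1.6]
grip_width: 0.0115
```

```bash
python3 - <<'E'
from h import *
s=org()
E
```

```text
t 20.55 org-from-mouth x,y -92.4 -0.2 z -14.1 yaw 0.1799 F org x,y,z [-1.2  0.6  1.6] grip 0.0115 tq [ 0.06 -0.16  0.05]
```

>>> carry_out --plan '[[[-0.002, 0.0001, 0, 0, 1], [-0.002, 0.0001, 0, 0, 1], [-0.002, 0.0001, 0, 0, 1]]]'

```text
clock: 20.92
eef_pos: [0.457, 0.1004, -0.0142]
orientation: [[-0.984, 0.026, 0.178], [-0.179, -0.015, -0.984], [-0.023, -1.0, 0.02]]
ft_force: [-2.3, -0.6, 1.8]
grip_width: 0.011
```

>>> carry_out --plan '[[[-0.002, 0.0001, 0, 0, 1], [-0.002, 0.0001, 0, 0, 1]]]'

```text
clock: 21.18
eef_pos: [0.4612, 0.1012, -0.0142]
orientation: [[-0.984, 0.026, 0.178], [-0.179, -0.015, -0.984], [-0.022, -1.0, 0.02]]
ft_force: [-2.5, -0.7, 4.6]
grip_width: 0.0113
```

>>> carry_out --plan '[[[-0.002, 0.0001, 0, 0, 1], [-0.002, 0.0001, 0, 0, 1]]]'

```text
clock: 21.42
eef_pos: [0.4655, 0.1019, -0.0143]
orientation: [[-0.984, 0.026, 0.178], [-0.179, -0.015, -0.984], [-0.022, -1.0, 0.02]]
ft_force: [-2.3, -0.8, 4.4]
grip_width: 0.0113
```

>>> carry_out --plan '[[[-0.002, 0, 0, 0, 1], [-0.002, 0, 0, 0, 1]]]'

```text
clock: 21.68
eef_pos: [0.4697, 0.1027, -0.0142]
orientation: [[-0.984, 0.026, 0.178], [-0.179, -0.015, -0.984], [-0.022, -1.0, 0.02]]
ft_force: [-2.4, 0.0, 3.1]
grip_width: 0.0111
```

>>> carry_out --plan '[[[-0.002, 0, 0, 0, 1], [-0.002, 0, 0, 0, 1]]]'

```text
clock: 21.92
eef_pos: [0.4736, 0.1034, -0.0142]
orientation: [[-0.984, 0.025, 0.178], [-0.179, -0.015, -0.984], [-0.022, -1.0, 0.02]]
ft_force: [-4.8, -1.3, 5.4]
grip_width: 0.011
```

>>> carry_out --plan '[[[-0.002, 0, 0, 0, 1], [-0.002, 0.0001, 0, 0, 1]]]'

```text
clock: 22.18
eef_pos: [0.4756, 0.1039, -0.0143]
orientation: [[-0.984, 0.021, 0.178], [-0.179, -0.016, -0.984], [-0.017, -1.0, 0.02]]
ft_force: [-13.9, -3.4, 15.2]
grip_width: 0.0114
```

>>> carry_out --plan '[[[0, -0.0003, 0, 0, 1], [0, 0, 0, 0, 1]]]'

```text
clock: 22.42
eef_pos: [0.4757, 0.104, -0.014]
orientation: [[-0.984, 0.02, 0.178], [-0.179, -0.016, -0.984], [-0.017, -1.0, 0.02]]
ft_force: [-3.3, -0.1, 3.2]
grip_width: 0.0113
```

```bash
python3 - <<'E'
from h import *
s=org(); im=camera('wrist'); 
cv2.imwrite('pics/w21.png',cv2.resize(im,None,fx=1.5,fy=1.5,interpolation=cv2.INTER_CUBIC)[:,:,::-1])
im=camera('side');crop(im,150,160,100,80,8,'pics/sd21.png')
E
```

```text
t 22.43 org-from-mouth x,y -67.4 -0.0 z -14.0 yaw 0.1797 F org x,y,z [-3.2  0.5  3.2] grip 0.0113 tq [-0.01  0.15 -0.03]
```

View pics/w21.png

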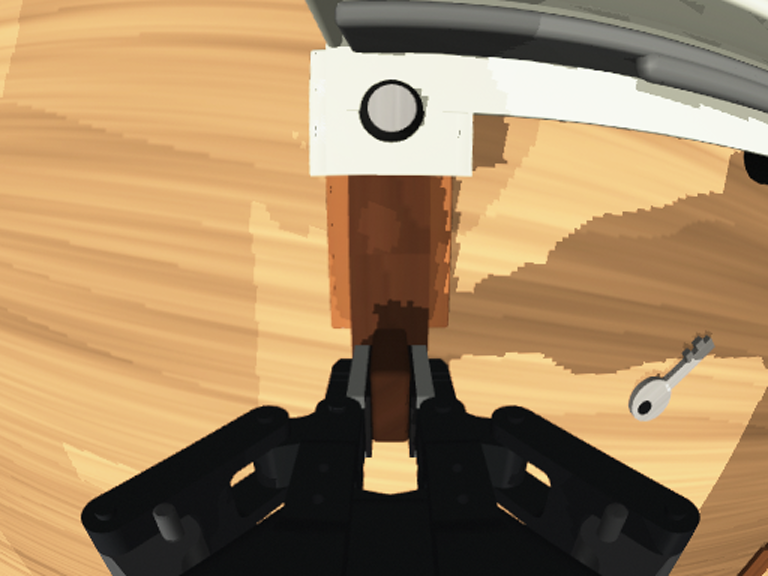

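View pics/sd21.png

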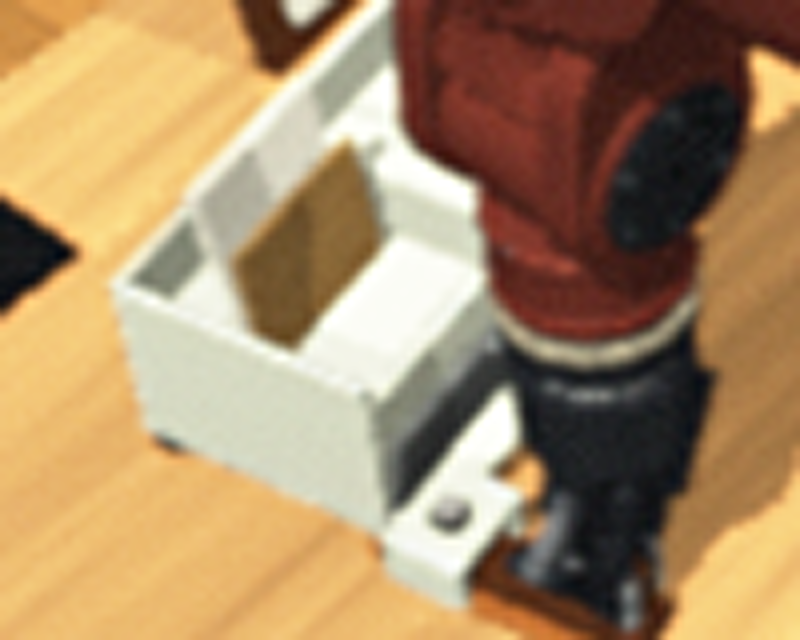

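>>> carry_out --plan '[[[0, 0, 0, 0, 1], [0, 0, 0, 0, 0.05], [0, 0, 0, 0, 0.05], [0, 0, 0, 0, 0.05]]]'

```text
clock: 23.02
eef_pos: [0.4759, 0.104, -0.0144]
orientation: [[-0.984, 0.021, 0.178], [-0.179, -0.016, -0.984], [-0.018, -1.0, 0.02]]
ft_force: [-1.0, 0.2, 0.0]
grip_width: 0.0406
```

```bash
python3 - <<'E'
from h import *
s=org(); c=get_calibration('wrist'); np.save('c22.npy',c,allow_pickle=True);im=camera('wrist'); 
cv2.imwrite('pics/w22.png',cv2.resize(im,None,fx=1.5,fy=1.5,interpolation=cv2.INTER_CUBIC)[:,:,::-1])
E
```

```text
t 23.02 org-from-mouth x,y -67.2 -0.0 z -14.4 yaw 0.1798 F org x,y,z [-1.   0.4  0. ] grip 0.0406 tq [-0.02  0.02  0.02]
```

View pics/w22.png

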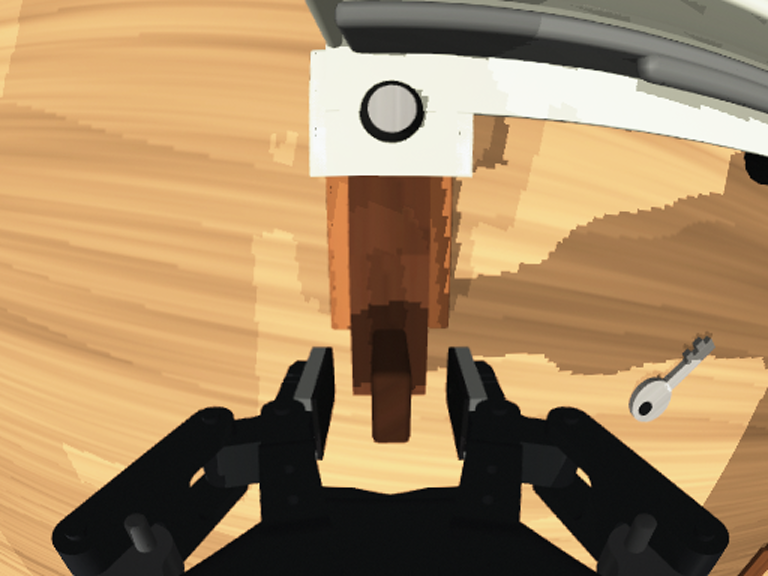

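>>> carry_out --plan '[[[0.015, 0, 0, 0, 0.05], [0.02, 0, 0, 0, 0.05], [0.012, 0, 0, 0, 0.05], [0, 0, 0, 0, 1], [0, 0, 0, 0, 1], [0, 0, 0, 0, 1]]]'

```text
clock: 23.82
eef_pos: [0.4297, 0.0955, -0.0151]
orientation: [[-0.984, 0.022, 0.178], [-0.179, -0.016, -0.984], [-0.019, -1.0, 0.02]]
ft_force: [0.3, -0.0, -0.1]
grip_width: 0.0001
```

```bash
python3 - <<'E'
from h import *
s=org(); c=get_calibration('wrist'); np.save('c23.npy',c,allow_pickle=True);im=camera('wrist'); 
cv2.imwrite('pics/w23.png',cv2.resize(im,None,fx=1.5,fy=1.5,interpolation=cv2.INTER_CUBIC)[:,:,::-1])
im=camera('side');crop(im,180,190,100,80,8,'pics/sd23.png')
E
```

```text
t 23.82 org-from-mouth x,y -114.1 -0.2 z -15.1 yaw 0.1797 F org x,y,z [ 0.3 -0.1 -0.1] grip 0.0001 tq [ 0.08 -0.02  0.  ]
```

View pics/w23.png

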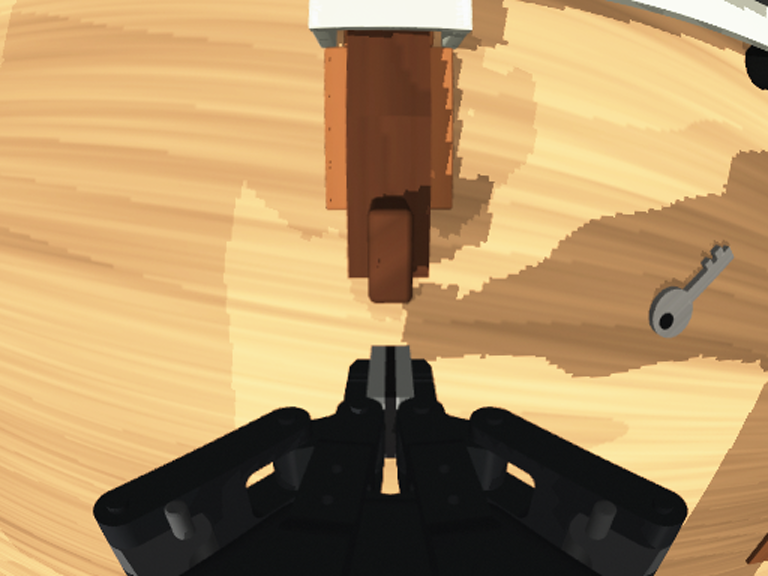

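View pics/sd23.png

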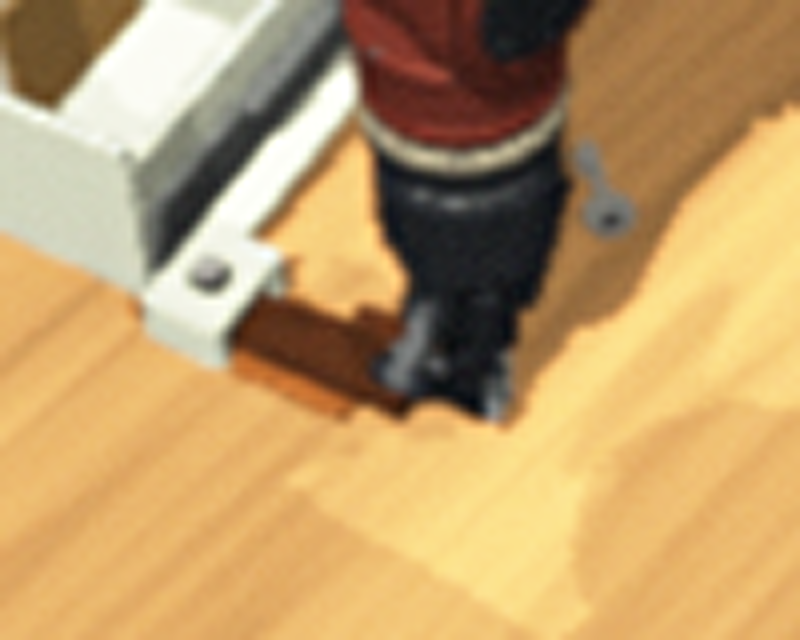

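>>> carry_out --plan '[[[-0.008, 0, 0, 0, 1], [-0.006, 0, 0, 0, 1], [-0.002, 0, 0, 0, 1]]]'

```text
clock: 24.3
eef_pos: [0.447, 0.0985, -0.0148]
orientation: [[-0.984, 0.022, 0.178], [-0.179, -0.016, -0.984], [-0.019, -1.0, 0.02]]
ft_force: [0.0, -0.7, 0.9]
grip_width: 0.0004
```

>>> carry_out --plan '[[[-0.002, 0, 0, 0, 1]]]'

```text
clock: 24.42
eef_pos: [0.449, 0.099, -0.0149]
orientation: [[-0.984, 0.022, 0.178], [-0.179, -0.016, -0.984], [-0.019, -1.0, 0.02]]
ft_force: [-0.3, 1.0, -0.3]
grip_width: 0.0001
```

>>> carry_out --plan '[[[-0.0015, 0, 0, 0, 1]]]'

```text
clock: 24.55
eef_pos: [0.4506, 0.0992, -0.0149]
orientation: [[-0.984, 0.022, 0.178], [-0.179, -0.016, -0.984], [-0.019, -1.0, 0.02]]
ft_force: [0.1, -0.3, 0.1]
grip_width: -0.0001
```

>>> carry_out --plan '[[[-0.001, 0, 0, 0, 1]]]'

```text
clock: 24.68
eef_pos: [0.4516, 0.0994, -0.0149]
orientation: [[-0.984, 0.022, 0.178], [-0.179, -0.016, -0.984], [-0.019, -1.0, 0.02]]
ft_force: [0.3, -0.3, -0.5]
grip_width: 0.0
```

>>> carry_out --plan '[[[-0.001, 0, 0, 0, 1]]]'

```text
clock: 24.8
eef_pos: [0.4526, 0.0996, -0.0149]
orientation: [[-0.984, 0.022, 0.178], [-0.179, -0.016, -0.984], [-0.019, -1.0, 0.02]]
ft_force: [0.9, -0.6, 0.5]
grip_width: 0.0001
```

>>> carry_out --plan '[[[-0.0008, 0, 0, 0, 1]]]'

```text
clock: 24.92
eef_pos: [0.4531, 0.0997, -0.0149]
orientation: [[-0.984, 0.021, 0.178], [-0.179, -0.016, -0.984], [-0.018, -1.0, 0.02]]
ft_force: [-3.3, -0.4, 2.1]
grip_width: -0.0002
```

>>> carry_out --plan '[[[-0.0007, 0, 0, 0, 1]]]'

```text
clock: 25.05
eef_pos: [0.453, 0.0997, -0.015]
orientation: [[-0.984, 0.02, 0.178], [-0.179, -0.017, -0.984], [-0.016, -1.0, 0.02]]
ft_force: [-6.7, -1.7, 6.0]
grip_width: 0.0001
```

```bash
python3 - <<'E'
from h import *
s=org()
E
```

```text
t 25.05 org-from-mouth x,y -90.4 -0.2 z -15.0 yaw 0.1797 F org x,y,z [-6.9 -0.5  6. ] grip 0.0001 tq [-0.34  1.31  0.02]
```

>>> carry_out --plan '[[[-0.0009, 0, 0, 0, 1]]]'

```text
clock: 25.18
eef_pos: [0.4529, 0.0997, -0.015]
orientation: [[-0.984, 0.018, 0.179], [-0.179, -0.017, -0.984], [-0.014, -1.0, 0.02]]
ft_force: [-7.1, -1.1, 5.9]
grip_width: 0.0002
```

```bash
python3 - <<'E'
from h import *
s=org()
E
```

```text
t 25.18 org-from-mouth x,y -90.5 -0.1 z -15.0 yaw 0.1798 F org x,y,z [-7.1  0.2  5.9] grip 0.0002 tq [-0.33  1.44 -0.04]
```

>>> carry_out --plan '[[[0.006, 0, 0, 0, 1], [0.02, 0, 0, 0, 1], [0, -0.03, 0, 0, 1], [0, -0.05, 0, 0, 1], [0, -0.05, 0.04, 0, 1], [0, 0, 0.05, 0, 1], [0, 0, 0.05, 0, 1], [0, 0, 0, 0, 1]]]'

```text
clock: 26.18
eef_pos: [0.4491, -0.0438, 0.1206]
orientation: [[-0.983, 0.022, 0.181], [-0.182, -0.018, -0.983], [-0.019, -1.0, 0.022]]
ft_force: [-0.5, 0.5, 0.3]
grip_width: -0.0
```

```bash
python3 - <<'E'
from h import *
s=org(); st(); c=get_calibration('wrist');np.save('c30.npy',c,allow_pickle=True); im=camera('wrist'); 
cv2.imwrite('pics/w30.png',cv2.resize(im,None,fx=1.5,fy=1.5,interpolation=cv2.INTER_CUBIC)[:,:,::-1])
im=camera('side');crop(im,140,130,140,110,5.5,'pics/sd30.png')
im=camera('scene');cv2.imwrite('pics/sc30.png',im[:,:,::-1])
E
```

```text
t 26.18 org-from-mouth x,y -119.9 -140.7 z 120.6 yaw 0.1826 F org x,y,z [-0.4  0.6  0.3] grip -0.0 tq [ 0.03  0.02 -0.01]
{'clock': 26.175, 'eef_pos': [0.4491, -0.0438, 0.1206], 'orientation': [[-0.9832, 0.0224, 0.1812], [-0.1816, -0.0183, -0.9832], [-0.0187, -0.9996, 0.0221]], 'ft_force': [-0.4667, 0.5227, 0.3415], 'wrist_torque': [0.0299, 0.0168, -0.005], 'grip_width': -0.0, 'qpos': [-0.3817, -0.4038, -0.4977, 1.4493, -0.0087, 2.5773]}
```

View pics/w30.png

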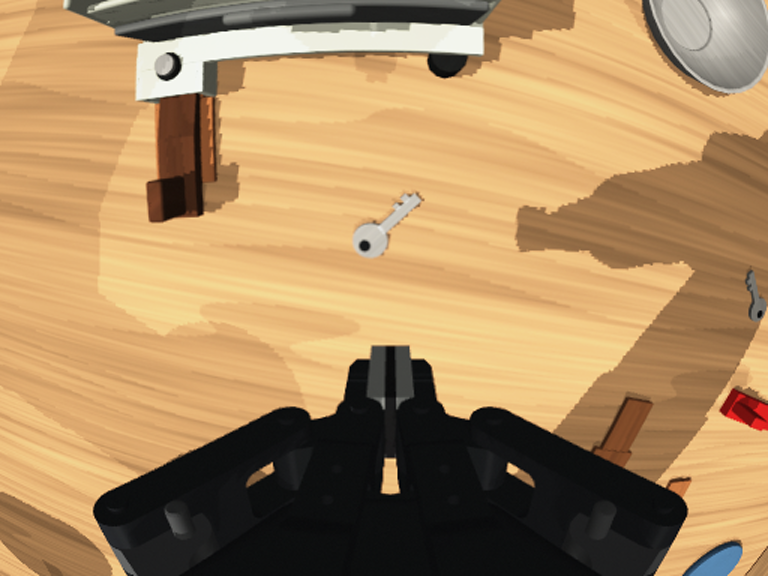

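View pics/sd30.png

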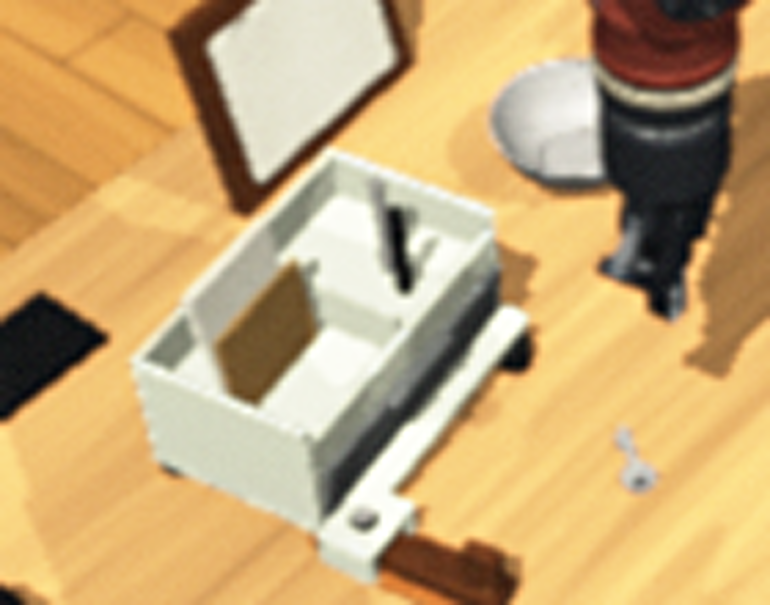

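View pics/sc30.png

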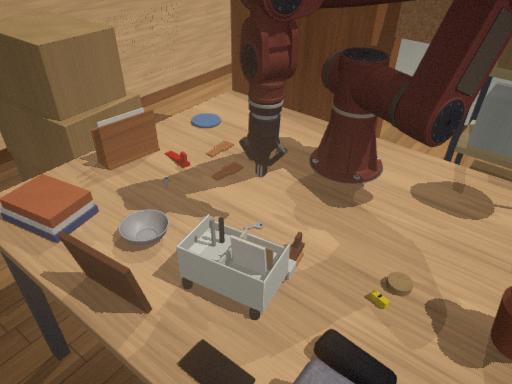

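```bash
python3 -c "
from station import *
print(finish_job())"
```

```text
the job is handed in; nothing more can be done
None
```

I slid the packer in under the short foot, then slid the dark wedge in on top until it was snug. I let go and handed the job in at about 26 s. No verdict was reported.

- **Packer:** I took the farthest of the three look-alikes. It went in until its shoulders stopped on the cheeks at about 6.5 N, at the position I had predicted, and the pictures afterwards show it home.
- **Wedge:** It went in thin end first until the resistance rose. The final push peaked at about 14 N along the channel with about 15 N vertical at the wrist. I put roughly half of the 14 N down to the wedge pressing on the packer. From that I estimate about 5–6 N on the foot, but I did not measure the foot load directly.
- **Check after release:** I pushed the fin with closed fingers at about 7 N and saw no movement, which fits a snug wedge.
- **Last pictures:** The organiser looks unmoved, both shims are in place and the robot is clear. The bowl, keys, whistle, tape and case look untouched; the case is only partly in view.
- **What disagreed:** The real fingertips sat about 40 mm behind the reported tool point, so I found heights by touch. One of those touches pressed the table at about 21 N. Long moves also drifted by a few millimetres to about 1.5 cm, which I corrected from the wrist camera.

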